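# Tighten the stand's fixing nut with ratchet swings of a ring spanner

## Task

The fixing nut in the middle of the three-legged stand has worked loose. Fit the ring spanner over it and tighten it clockwise with short back-and-forth swings between two of the posts, lifting the spanner off to swing back, until the nut is firm; do not force it further, do not press the spanner down hard and do not touch the nut or its washer with the fingers. Then lay the spanner flat on the worktop clear of the stand, without disturbing the other things.

Things in the scene. Friction and masses are not known exactly. Their poses are not given: they have to be found in the camera images.
- stand: Bare aluminium three-legged stand fixed to the worktop; origin: centre of its underside, z up. Hub 74 mm wide, 14 mm high. Three arms (8 mm high) run at 0, 120 and 240 deg from its x axis to 16 mm steel posts (20 mm rubber caps) 110 mm from the centre, tops 74 mm high. A gap between two posts faces the robot along the stand's -x axis. A fixed 16 mm stud stands in the centre up to z = 54 mm.
- washer: Steel washer, 60 mm wide, 2.5 mm thick, on the stud under the nut; origin: centre of its underside. It does not turn but sinks with the nut, 1 mm per radian, and carries the nut. The nut beds hard against the stand when this origin is 14.2 mm above the stand's origin: from there it turns no further and the torque shoots up.
- nut_top (a point): On the nut's axis at its top, 22.5 mm above the washer's origin; keeps the washer's axes, so it does not show the nut's angle, which differs each time. Six-sided steel nut, 42 mm across flats, 20 mm high, its top 8 mm tapered by 4 mm. It starts 2.1 to 2.8 rad loose, tightens clockwise seen from above, turns easily (under 0.2 N m) until it beds and stays where it is left.
- spanner: Loose steel ring spanner, about 0.16 kg, lying flat at the start. Origin: centre of the ring's underside, z up, x along the handle. Ring 18 mm high, 61 mm across flats, with a six-sided through hole 45.5 mm across flats: 1.7 mm clearance round the nut, 9 deg of play either way, fits every 60 deg. The hole has two flats square to x. Fully on, the ring rests on the washer's top.
- spanner_grip (a point): Middle of the handle, 65 mm from the ring's axis, 24 mm above its underside; axes as spanner. The handle is 10 mm wide (y) and 16 mm high (z), straight from x = 40 to 125 mm, and ends in an 18 mm round boss out to x = 133 mm, which reaches down to z = 0. The handle cannot pass the posts. Firm: 0.35 N m or more about the nut's axis (5.5 N sideways here); 1.5 N m is too much.
- garlic: Loose garlic bulb, 53 mm; origin at its underside. Leave it alone.
- katori: Loose small steel bowl, 72 mm wide, 34 mm high; origin at its underside. Leave it alone.
- tumbler: Loose steel tumbler, 71 mm wide, 104 mm high; origin at its underside. Leave it alone.

How it is judged (in metres and radians):
On the way, in this order (a step that is already met when the one before it is completed fails the run):
1. the spanner's ring is down over the nut (horizontal distance between spanner and washer below 0.005 m and z of spanner in the frame of washer between 0 and 0.0075 m), for 0.1 s.
2. the nut is bedded and drawn up firm by the spanner (spanner pressing on the nut's flats with over 45 N in all, which is about 0.35 N m) (z of washer in the frame of stand below 0.0145 m and contact force between spanner and washer above 45 N and z of spanner in the frame of washer below 0.01 m and horizontal distance between spanner and washer below 0.006 m), for 0.05 s.
At the end, for the whole second after the job is handed in: The nut is bedded (washer's underside no more than 14.5 mm above the stand's origin) after having been drawn up firm with the spanner, and the spanner lies flat (within 0.1 rad) and still on the worktop, its ring's centre more than 160 mm from the stand's centre (z of washer in the frame of stand below 0.0145 m and horizontal distance between spanner and stand above 0.16 m and height (world z) of spanner between -0.006 and 0.006 m and angle between spanner's own z axis and vertical below 0.1 rad and linear speed of spanner below 0.02 m/s); the robot touches nothing.
It fails at once if the nut is forced: the spanner's ring loads it with over 220 N in all, which is about 1.5 N m (contact force between spanner and washer above 220 N).
It fails at once if the fingers touch the nut or washer (contact force between the fingers and washer above 1 N).
It fails at once if the spanner is pressed with more than 40 N on top of the nut while it is not down over it (contact force between spanner and washer above 40 N and z of spanner in the frame of washer above 0.013 m).
It fails at once if the garlic, the bowl or the tumbler is disturbed (moved more than 30 mm) (distance of any of garlic, katori, tumbler from where it was at the start of the episode above 0.03 m).
It also fails if it takes over 72 s, if anything falls off the work surface, if the arm or the gripper's body presses on something with over 40 N, if the wrist force passes 120 N, or if a joint passes its speed limit or range.

## Robot

A 6-joint arm with a two-finger parallel gripper is mounted at the origin on a cart in front of the work surface, level with it; the furniture and walls round the work are solid. World frame = base frame: x ahead of the robot, y to its left, z up, the work surface at z = 0. Lengths are in mm, angles in rad, forces in N, time in s.
With the tool pointing down it reaches from about 275 to 750 mm from the base axis. Payload 10.2 kg.
Tool frame: the origin (TCP) lies at the very end of the fingers, on their centre line; the grasp point (between the pads) lies 19 mm behind it; x points along the fingers, y is the direction in which the jaws open and shut, and the axes are right-handed (so a half turn about x gives the same grasp; the last joint's range is limited). The gripper opens to 85 mm and grips with 20 to 120 N. Pads are 22 mm wide; open, the fingers measure 114 mm over their backs; the gripper's body (76 mm by 85 mm) begins 54 mm behind the grasp point. The pads swing forward as they close: fully open they stand 13 mm farther back than shut.
Start: joints at [-1.425, 0.313, 1.498, -0, 1.331, -0.223], TCP at [189.248, -489.71, 201.794] pointing down, gripper open.
Joint ranges: [-2.94, 2.94], [-0.97, 2.17], [0.19, 2.56], [-1.23, 4.37], [0.02, 3.11], [-2.88, 2.88]. Speed limits (rad/s): [2.39, 2.39, 3.01, 3.14, 3.14, 3.14].

## Interface

Orientations are given as a unit quaternion [w, x, y, z].
In Python, from rig import ctrl, viewer, finish_job gives the robot as it stands.
- The arm moves only by the tool carry_out, never from a script. Its argument "targets" is a list of rows, each an object of numbers: "x", "y", "z": the shift along the world's x, y, z in m; "ax", "ay", "az": the turn, a rotation vector about the world's x, y, z in rad; "hand": the opening, from -1 (shut) to 1 (fully open). A call has 1 to 5 rows; each row is the pose to reach, as a shift and turn from the pose commanded when the call began; what a row does not reach only later rows make up. A row lasts 1/8 s, in which the tool goes at most 62.5 mm and 10.7 degrees, less where a joint would pass 70% of its speed; a pose out of reach is approached as far as the arm can. A call with a gripper value outside its range is refused whole. The fingers move at their own pace and stop on an object; "grip_force" is the grip in N (left out, the last holds). Time passes only in rows, so rows that repeat a pose let the fingers close. It gives the time, the measured TCP pose, the force and the opening at its end, in the units of the state.
- ctrl.sense(): the state, without advancing time (a new reading comes with each control period).
- viewer.capture(name): name is "side" or "top" or "wrist"; returns the picture (384x512x3 uint8, blue, green, red); there is no depth.
- viewer.camera_info(name): a dict with "fx", "fy", "cx", "cy" (pixels), "k1" (the pictures are not rectified: a ray, as slopes to the right and down, at radius r is drawn at 1 + k1 r^2 times it, then the intrinsics apply), "R" (3x3) and "t" (3): a world point X has camera coordinates R X + t. Camera axes: x right, y down, z forward; pixel columns grow to the right and rows downward; lengths in mm; the calibration is good to about 2 mm. A picture is of the moment at which its call begins: read the wrist's pose just before it. camera_info takes no time and is no camera call; for the wrist camera it gives the pose at the moment of the call.
- finish_job(): hands the job in, once; it reports no verdict.
The state is a dict: "time_s": time; "joints": joint angles; "dq": joint speeds; "tau": joint torques, N m; "eef_pos": TCP position; "ee_rot": TCP orientation; "force": force on the tool from outside, world axes, zero at the start; "wrist_torque": the same for the moment, N m; "grip_width": opening from 0.0 (shut) to 1.0 (fully open).
Only numpy, scipy, OpenCV 4.12 (cv2) and the standard library are available. Lean on these libraries where they do the work, as an engineer would, in place of code of your own. Each camera call takes 0.05 s, during which the arm holds its last target. There are 200 camera calls.

## Working session

There is one attempt and no reset: what is moved stays moved. The work goes in short steps, Python scripts to look and compute and a tool call to move; the robot and the scene stay as the last step left them, time stands still between calls to the robot, and variables do not carry over. Pictures are saved under pics/ and viewed, about 8 in all and at most 12, crops included, and the job is handed in when it is done.

Besides the shell and the picture viewer there is one more tool, called after "Request:" by a JSON object that holds its "name" and its "arguments". carry_out: Moves the arm, as the interface text tells. Its arguments: {"type":"object","properties":{"targets":{"type":"array"},"grip_force":{"type":"number"}},"required":["targets"]}

```bash
ls; mkdir -p pics; python3 - <<'E'
from rig import ctrl, viewer
import cv2,numpy as np
s=ctrl.sense();print(s)
for n in("top","side"):
    im=viewer.capture(n);cv2.imwrite(f"pics/{n}0.png",im)
    print(n,viewer.camera_info(n))
a=cv2.imread("pics/top0.png");cv2.imwrite("pics/top0b.png",cv2.resize(a,(800,600),interpolation=cv2.INTER_CUBIC))
a=cv2.imread("pics/side0.png");cv2.imwrite("pics/side0b.png",cv2.resize(a,(800,600),interpolation=cv2.INTER_CUBIC))
E
```

```text
pics
{'time_s': 0.0, 'joints': array([-1.42541748e+00,  3.13452685e-01,  1.49839870e+00,  8.26682174e-06,
        1.33101919e+00, -2.23407085e-01]), 'dq': array([-3.27195766e-04, -7.62145028e-04,  7.63261759e-05,  7.68374623e-04,
        4.27447683e-04,  2.16046518e-04]), 'tau': array([-1.64835051e-04, -4.12270403e+01, -2.59742993e+01, -2.65042736e-04,
        4.15553106e-03,  2.28963063e-05]), 'eef_pos': array([ 189.1989794 , -489.41929996,  201.24817784]), 'ee_rot': array([ 0.12919583,  0.69514016,  0.13009856, -0.69509924]), 'force': array([-0.42784329,  0.35178536, -0.58076193]), 'wrist_torque': array([-0.01560963, -0.00615358, -0.026401  ]), 'grip_width': 0.99775221046209}
top {'fx': 396.8197316067887, 'fy': 396.8197316067887, 'cx': 255.17865698984136, 'cy': 189.42002766283136, 'k1': -0.07202685627076018, 'R': array([[-0.01629738, -0.99983856,  0.00756597],
       [-0.99126272,  0.01516609, -0.1310275 ],
       [ 0.13089161, -0.00963527, -0.99134986]]), 't': array([ 15.86691592, 601.02604399, 980.00936224])}
side {'fx': 382.62124815140714, 'fy': 382.62124815140714, 'cx': 246.739434985881, 'cy': 185.92239205265938, 'k1': 0.02901059824085374, 'R': array([[-0.93700213, -0.34885868, -0.01801772],
       [-0.12197501,  0.37507439, -0.91893487],
       [ 0.32733639, -0.85884622, -0.39399754]]), 't': array([581.40957429, 133.37481945, 734.2400154 ])}
```

View pics/top0b.png

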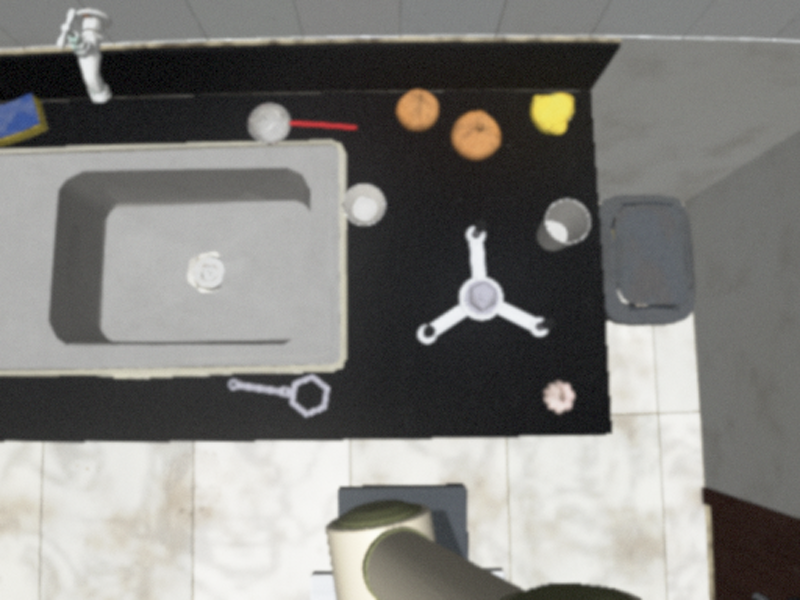

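View pics/side0b.png

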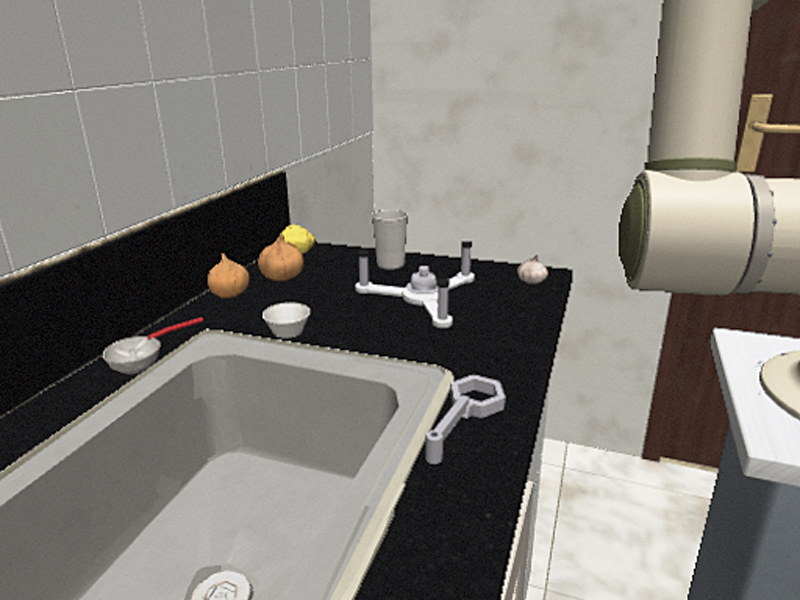

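The top view (800 px scale) shows the spanner ring at (310,395), its boss at (233,384) and the stand centre at (482,297). The posts are at (475,232), (428,335) and (541,327), and the garlic, bowl and tumbler are clear of the spanner. In the side view it lies flat beside the sink, handle pointing +y.

```bash
cat > h.py <<'E'
import numpy as np,cv2
from scipy.spatial.transform import Rotation as Ro
from rig import ctrl,viewer
def K(c): return np.array([[c['fx'],0,c['cx']],[0,c['fy'],c['cy']],[0,0,1.]]),np.array([c['k1'],0,0,0.])
def w(c,uv,z):  # pixel -> world at height z
    k,d=K(c); n=cv2.undistortPoints(np.array([[uv]],float),k,d)[0,0]
    R=np.array(c['R']);C=-R.T@c['t'];r=R.T@[n[0],n[1],1]
    return C+r*(z-C[2])/r[2]
def p(c,X):
    k,d=K(c);R=np.array(c['R'])
    return cv2.projectPoints(np.array(X,float).reshape(-1,1,3),cv2.Rodrigues(R)[0],np.array(c['t'],float),k,d)[0][:,0]
def rot(s): # tool axes columns
    q=s['ee_rot'];return Ro.from_quat([q[1],q[2],q[3],q[0]]).as_matrix()
E
python3 - <<'E'
from h import *
c=viewer.camera_info("top");f=.64
for n,u,v,z in[("ring",310,395,18),("ringmid",310,395,9),("boss",233,384,32),("stand",482,297,40),("hub",482,298,10),("p0",475,232,74),("pL",428,335,74),("pR",541,327,74),("garlic",559,396,30),("kat",365,205,34)]:
    print(n,w(c,(u*f,v*f),z).round(0))
s=ctrl.sense();print(rot(s).round(2))
E
```

```text
ring [442. 155.  18.]
ringmid [441. 156.   9.]
boss [461. 279.  32.]
stand [ 597. -131.   40.]
hub [ 599. -135.   10.]
p0 [ 699. -118.   74.]
pL [534. -38.  74.]
pR [ 544. -218.   74.]
garlic [ 433. -254.   30.]
kat [758.  61.  34.]
[[-0.    0.36 -0.93]
 [ 0.   -0.93 -0.36]
 [-1.   -0.   -0.  ]]
```

```bash
python3 - <<'E'
from h import *
s=ctrl.sense();c=viewer.camera_info("wrist");R=np.array(c['R']);C=-R.T@c['t']
T=rot(s);print("cam in tool",(T.T@(C-s['eef_pos'])).round(1));print("cam axes in tool (rows)\n",(R@T).round(3),c['fx'],c['cx'],c['cy'])
E
```

```text
cam in tool [-172.1    1.2  -64.9]
cam axes in tool (rows)
 [[-0.001  1.     0.   ]
 [-0.261 -0.001  0.965]
 [ 0.965  0.001  0.261]] 332.9438789383042 250.68311869022054 194.6093361237878
```

Request:
{"name": "carry_out", "arguments": {"targets": [{"x": 0.045, "y": 0.04, "az": 0.08}, {"x": 0.09, "y": 0.08, "az": 0.16}, {"x": 0.135, "y": 0.12, "az": 0.24}, {"x": 0.18, "y": 0.16, "az": 0.32}, {"x": 0.225, "y": 0.2, "az": 0.4}]}}

```text
invalid input at $.targets[0]: expected keys x, y, z, ax, ay, az, hand
```

Request:
{"name": "carry_out", "arguments": {"targets": [{"x": 0.045, "y": 0.04, "az": 0.08}, {"x": 0.09, "y": 0.08, "az": 0.16}, {"x": 0.135, "y": 0.12, "az": 0.24}, {"x": 0.19, "y": 0.16, "az": 0.3}, {"x": 0.19, "y": 0.16, "az": 0.3}]}}

```text
invalid input at $.targets[0]: expected keys x, y, z, ax, ay, az, hand
```

```bash
python3 - <<'E'
from h import *
import json
s=ctrl.sense();c=viewer.camera_info("wrist");im=viewer.capture("wrist")
print(s['time_s'],s['eef_pos'],rot(s)[:,1]);np.savez("c1.npz",R=c['R'],t=c['t'],fx=c['fx'],fy=c['fy'],cx=c['cx'],cy=c['cy'],k1=c['k1'])
cv2.imwrite("pics/w1.png",cv2.resize(im,None,fx=1.5,fy=1.5,interpolation=cv2.INTER_CUBIC));print(p(c,[[597,-133,38]])*1.5)
E
```

```text
0.1 [ 189.20625869 -489.4317887   201.27582555] [ 0.36048072 -0.93276595 -0.00115166]
[[  78.55147696 -528.16016133]]
```

View pics/w1.png

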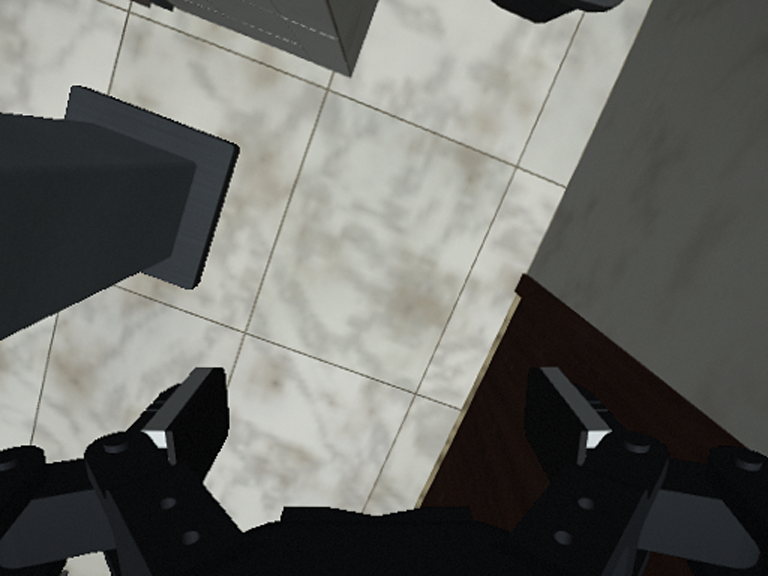

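The moves were refused because all seven keys are needed. The picture shows only the floor and the open fingers.

Request:
{"name": "carry_out", "arguments": {"targets": [{"x": 0.045, "y": 0.04, "z": 0, "ax": 0, "ay": 0, "az": 0.08, "hand": 1}, {"x": 0.09, "y": 0.08, "z": 0, "ax": 0, "ay": 0, "az": 0.16, "hand": 1}, {"x": 0.135, "y": 0.12, "z": 0, "ax": 0, "ay": 0, "az": 0.24, "hand": 1}, {"x": 0.18, "y": 0.16, "z": 0, "ax": 0, "ay": 0, "az": 0.32, "hand": 1}, {"x": 0.225, "y": 0.2, "z": 0, "ax": 0, "ay": 0, "az": 0.4, "hand": 1}]}}

```text
time_s: 0.78
eef_pos: [415.4, -288.2, 201.7]
ee_rot: [-0.266, -0.655, -0.266, 0.655]
force: [0.2, -2.2, 0.0]
grip_width: 1.0
```

Request:
{"name": "carry_out", "arguments": {"targets": [{"x": 0.045, "y": 0.04, "z": 0, "ax": 0, "ay": 0, "az": 0.08, "hand": 1}, {"x": 0.09, "y": 0.08, "z": 0, "ax": 0, "ay": 0, "az": 0.16, "hand": 1}, {"x": 0.135, "y": 0.12, "z": 0, "ax": 0, "ay": 0, "az": 0.24, "hand": 1}, {"x": 0.19, "y": 0.16, "z": 0, "ax": 0, "ay": 0, "az": 0.3, "hand": 1}, {"x": 0.19, "y": 0.16, "z": 0, "ax": 0, "ay": 0, "az": 0.3, "hand": 1}]}}

```text
time_s: 1.4
eef_pos: [606.0, -126.9, 200.6]
ee_rot: [-0.361, -0.608, -0.362, 0.608]
force: [-1.1, -0.8, -0.3]
grip_width: 1.001
```

```bash
python3 - <<'E'
from h import *
s=ctrl.sense();c=viewer.camera_info("wrist");im=viewer.capture("wrist")
print(s['time_s'],s['eef_pos'],rot(s)[:,1],s['joints']);np.savez("c1.npz",R=c['R'],t=c['t'],fx=c['fx'],fy=c['fy'],cx=c['cx'],cy=c['cy'],k1=c['k1'])
cv2.imwrite("pics/w1raw.png",im)
u=p(c,[[597,-133,38]])[0];print(u)
# crop 266x200 x3
x0=int(np.clip(u[0]-133,0,512-266));y0=int(np.clip(u[1]-100,0,384-200));print("crop",x0,y0)
cv2.imwrite("pics/w2.png",cv2.resize(im[y0:y0+200,x0:x0+266],None,fx=3,fy=3,interpolation=cv2.INTER_CUBIC))
E
```

```text
1.4 [ 605.95842009 -126.93004448  200.58077864] [ 0.87878712 -0.47721225 -0.00129221] [-3.95663935e-01  5.26537767e-01  1.18756930e+00  4.45171092e-04
  1.42873951e+00  1.01753118e-01]
[245.52973924 179.02454262]
crop 112 79
```

View pics/w2.png

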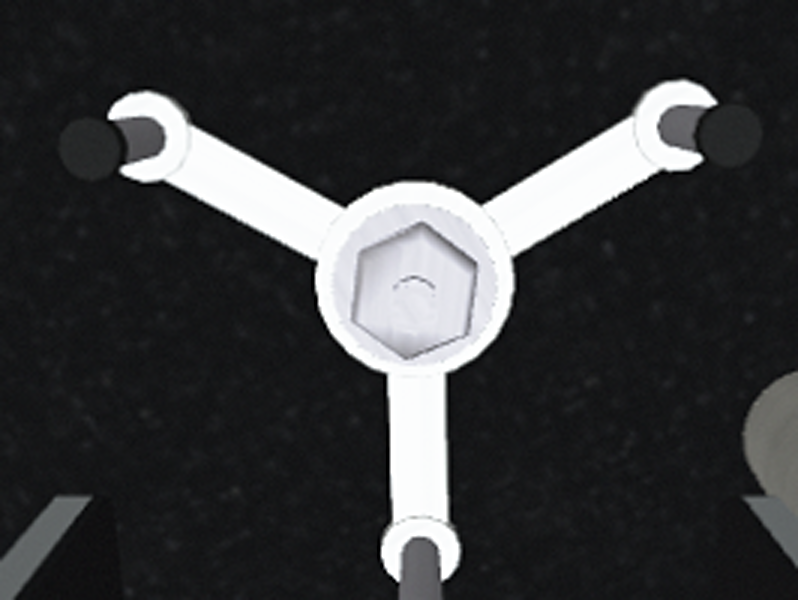

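The nut is seen clearly. In the crop the hub centre is at (415,279), the nut corners at (421,221), (478,262), (471,331), (407,358), (352,321) and (359,252), and two post caps at (92,149) and (728,135).

```bash
python3 - <<'E'
from h import *
c=dict(np.load("c1.npz"));c={k:(v if v.ndim else float(v)) for k,v in c.items()}
W=lambda u,v,z:w(c,(112+u/3-.33,79+v/3-.33),z)
cor=np.array([W(*q,31) for q in[(421,221),(478,262),(471,331),(407,358),(352,321),(359,252)]])
m=cor.mean(0);d=cor-m;print("nut",m.round(1),np.hypot(d[:,0],d[:,1]).round(1),np.degrees(np.arctan2(d[:,1],d[:,0])).round(1), (np.degrees(np.arctan2(d[:,1],d[:,0]))%60).round(1))
# hub circle
h=[W(*q,14) for q in[(317,279),(514,279),(415,181),(415,377)]];print("hub",np.mean(h,0).round(1),[np.array(x).round(0)[:2] for x in h])
a=W(92,149,74);b=W(728,135,74);f=W(421,551,8);print(a,b,f)
for q in(a,b,f): e=q-np.mean(h,0);print(np.hypot(e[0],e[1]),np.degrees(np.arctan2(e[1],e[0])))
t=viewer.camera_info("top");print(p(t,[m])/.64)
E
```

```text
nut [ 601.8 -133.5   31. ] [24.7 24.3 24.4 24.3 24.5 23.7] [  56.4   -3.1  -64.2 -125.   177.2  115.6] [56.4 56.9 55.8 55.  57.2 55.6]
hub [ 602.3 -133.    14. ] [array([ 571., -115.]), array([ 634., -150.]), array([ 619., -101.]), array([ 585., -165.])]
[542.98538461 -42.08540529  74.        ] [ 709.96383537 -128.24315418   74.        ] [ 550.90913819 -232.15194572    8.        ]
108.5410529345543 123.095673581175
107.81656279033584 2.537610762745937
111.64219065638382 -117.38043450689591
[[482.77876721 294.99203909]]
```

Request:
{"name": "carry_out", "arguments": {"targets": [{"x": -0.022, "y": 0.05, "z": 0, "ax": 0, "ay": 0, "az": 0.05, "hand": 0.2}, {"x": -0.044, "y": 0.1, "z": 0, "ax": 0, "ay": 0, "az": 0.1, "hand": 0}, {"x": -0.066, "y": 0.15, "z": 0, "ax": 0, "ay": 0, "az": 0.15, "hand": -0.2}, {"x": -0.088, "y": 0.2, "z": 0, "ax": 0, "ay": 0, "az": 0.2, "hand": -0.2}, {"x": -0.11, "y": 0.25, "z": -0.02, "ax": 0, "ay": 0, "az": 0.25, "hand": -0.2}]}}

```text
time_s: 2.08
eef_pos: [493.7, 120.5, 182.8]
ee_rot: [0.434, 0.56, 0.432, -0.558]
force: [1.1, 0.5, -0.3]
grip_width: 0.397
```

Request:
{"name": "carry_out", "arguments": {"targets": [{"x": -0.022, "y": 0.05, "z": -0.02, "ax": 0, "ay": 0, "az": 0.05, "hand": -0.2}, {"x": -0.044, "y": 0.099, "z": -0.04, "ax": 0, "ay": 0, "az": 0.09, "hand": -0.2}, {"x": -0.044, "y": 0.099, "z": -0.04, "ax": 0, "ay": 0, "az": 0.09, "hand": -0.2}]}}

```text
time_s: 2.45
eef_pos: [447.9, 220.4, 140.7]
ee_rot: [-0.458, -0.537, -0.459, 0.539]
force: [1.2, 0.4, 0.9]
grip_width: 0.404
```

```bash
python3 - <<'E'
from h import *
s=ctrl.sense();c=viewer.camera_info("wrist");im=viewer.capture("wrist")
print(s['time_s'],s['eef_pos'],rot(s)[:,1],s['grip_width']);np.savez("c2.npz",R=c['R'],t=c['t'],fx=c['fx'],fy=c['fy'],cx=c['cx'],cy=c['cy'],k1=c['k1'])
cv2.imwrite("pics/w3.png",cv2.resize(im,None,fx=1.5,fy=1.5,interpolation=cv2.INTER_CUBIC))
E
```

```text
2.45 [447.85844904 220.40886765 140.69926551] [ 0.98736516 -0.1584379  -0.00273323] 0.4037966210889292
```

View pics/w3.png

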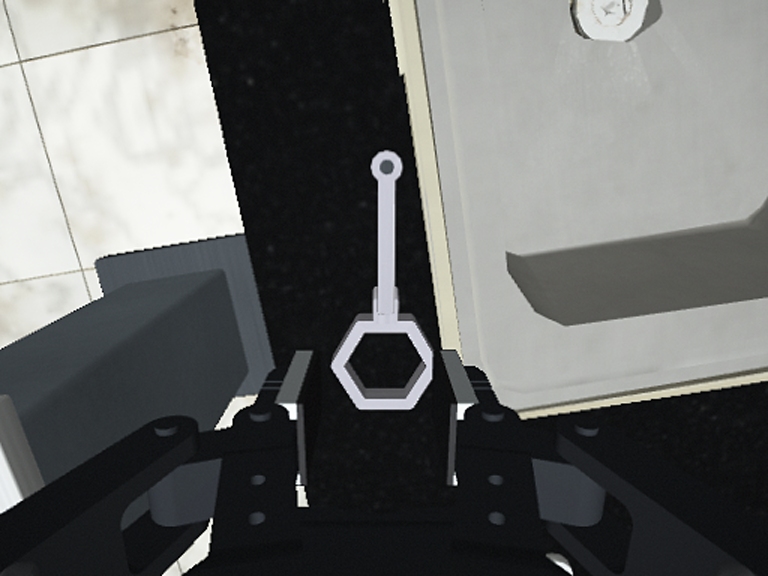

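The picture shows the ring's top face centred at (382,363) and the boss at (387,166). The sink rim is about 32 mm to the right of the handle.

```bash
python3 - <<'E'
from h import *
c=dict(np.load("c2.npz"));c={k:(v if v.ndim else float(v)) for k,v in c.items()}
W=lambda u,v,z:w(c,(u/1.5,v/1.5),z)
r=W(382,363,18);b=W(387,166,32);h1=W(386,290,32);print(r,b,h1,np.hypot(*(b-r)[:2]))
d=(b-r)[:2];print("bearing",np.degrees(np.arctan2(d[1],d[0])))
u=d/np.hypot(*d);g=r[:2]+65*u;g2=b[:2]-59*u;print("grip",g,g2)
s=ctrl.sense();y=rot(s)[:,1];print("yaw",np.degrees(np.arctan2(y[1],y[0])),(rot(s)[:,0]).round(4))
E
```

```text
[441.25897694 158.07031278  18.        ] [462.86124001 278.20250126  32.        ] [451.51468629 208.95422547  32.        ] 122.05900409150678
bearing 79.80597323148831
grip [452.76281568 222.04422695] [452.41929408 220.13387148]
yaw -9.230718242913223 [-8.e-04 -6.e-04 -1.e+00]
```

Request:
{"name": "carry_out", "arguments": {"targets": [{"x": 0.0046, "y": 0.0006, "z": -0.04, "ax": 0, "ay": 0, "az": -0.017, "hand": -0.4}, {"x": 0.0046, "y": 0.0006, "z": -0.08, "ax": 0, "ay": 0, "az": -0.017, "hand": -0.45}, {"x": 0.0046, "y": 0.0006, "z": -0.11, "ax": 0, "ay": 0, "az": -0.017, "hand": -0.45}, {"x": 0.0046, "y": 0.0006, "z": -0.133, "ax": 0, "ay": 0, "az": -0.017, "hand": -0.45}, {"x": 0.0046, "y": 0.0006, "z": -0.133, "ax": 0, "ay": 0, "az": -0.017, "hand": -0.45}]}}

```text
time_s: 3.12
eef_pos: [454.8, 218.2, 8.2]
ee_rot: [-0.452, -0.543, -0.453, 0.544]
force: [-0.3, -0.2, 0.8]
grip_width: 0.275
```

Request:
{"name": "carry_out", "arguments": {"targets": [{"x": 0, "y": 0, "z": 0, "ax": 0, "ay": 0, "az": 0, "hand": -1}, {"x": 0, "y": 0, "z": 0, "ax": 0, "ay": 0, "az": 0, "hand": -1}, {"x": 0, "y": 0, "z": 0, "ax": 0, "ay": 0, "az": 0, "hand": -1}, {"x": 0, "y": 0, "z": 0, "ax": 0, "ay": 0, "az": 0, "hand": -1}], "grip_force": 70}}

```text
time_s: 3.62
eef_pos: [455.0, 219.9, 9.1]
ee_rot: [0.453, 0.543, 0.453, -0.543]
force: [-0.6, 0.5, -0.2]
grip_width: -0.005
```

```bash
python3 - <<'E'
from h import *
s=ctrl.sense();im=viewer.capture("wrist")
print(s['time_s'],s['eef_pos'],s['grip_width'],s['force'])
s=ctrl.sense();print(s['eef_pos'],s['grip_width'])
cv2.imwrite("pics/w4.png",cv2.resize(im,None,fx=1.5,fy=1.5,interpolation=cv2.INTER_CUBIC))
E
```

```text
3.625 [454.96946697 219.94317807   9.09670678] -0.004517459784336208 [-0.59181338  0.47558221 -0.16689679]
[454.90683708 219.95161285   8.99334952] -0.004103497246458239
```

View pics/w4.png

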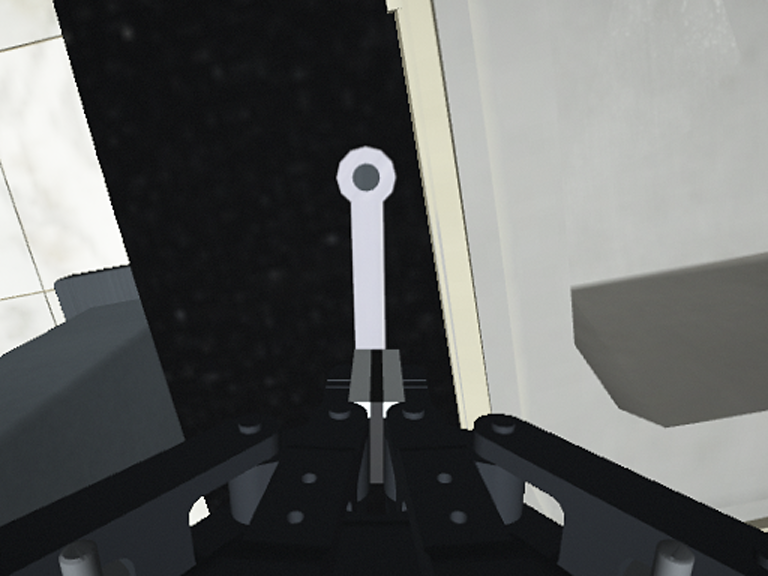

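The fingers read fully shut. The pads appear in front of the handle (pad edge at row 350, boss at (366,177)), so I check where the spanner is now.

```bash
python3 - <<'E'
from h import *
s=ctrl.sense();c=viewer.camera_info("wrist")
W=lambda u,v,z:w(c,(u/1.5,v/1.5),z).round(1)
for z in(0,16,32):print(z,"boss",W(366,176,z),"hL",W(354,340,z),"hR",W(385,340,z))
print("boss width",W(337,176,32)-W(395,176,32))
T=rot(s);e=s['eef_pos']
for d in(0,-19,-40):print(d,(p(c,[e+T@[d,0,0]])*1.5).round(0),(p(c,[e+T@[d,0,-11]])*1.5).round(0))
print(s['joints'])
im=viewer.capture("top");cv2.imwrite("pics/t5.png",im);t=viewer.camera_info("top");print((p(t,[e,[441,158,18]])).round())
im=viewer.capture("side");sc=viewer.camera_info("side");u=p(sc,[e])[0];print(u)
x0,y0=int(np.clip(u[0]-80,0,352)),int(np.clip(u[1]-70,0,264))
cv2.imwrite("pics/s5.png",cv2.resize(im[y0:y0+120,x0:x0+160],None,fx=5,fy=5,interpolation=cv2.INTER_CUBIC));print(x0,y0)
E
```

```text
0 boss [461.7 277.4   0. ] hL [445.8 217.5   0. ] hR [457.6 215.4   0. ]
16 boss [462.1 277.9  16. ] hL [447.6 223.3  16. ] hR [458.3 221.4  16. ]
32 boss [462.5 278.4  32. ] hL [449.4 229.1  32. ] hR [459.1 227.4  32. ]
boss width [-16.6   3.1   0. ]
0 [[376. 338.]] [[376. 310.]]
-19 [[376. 359.]] [[376. 327.]]
-40 [[376. 387.]] [[376. 352.]]
[ 2.18127156e-01  5.15456603e-01  1.76787674e+00 -1.30001097e-05
  8.57966302e-01  3.96977621e-01]
[[174. 248.]
 [197. 253.]]
[290.17343878 270.34186139]
210 200
```

View pics/s5.png

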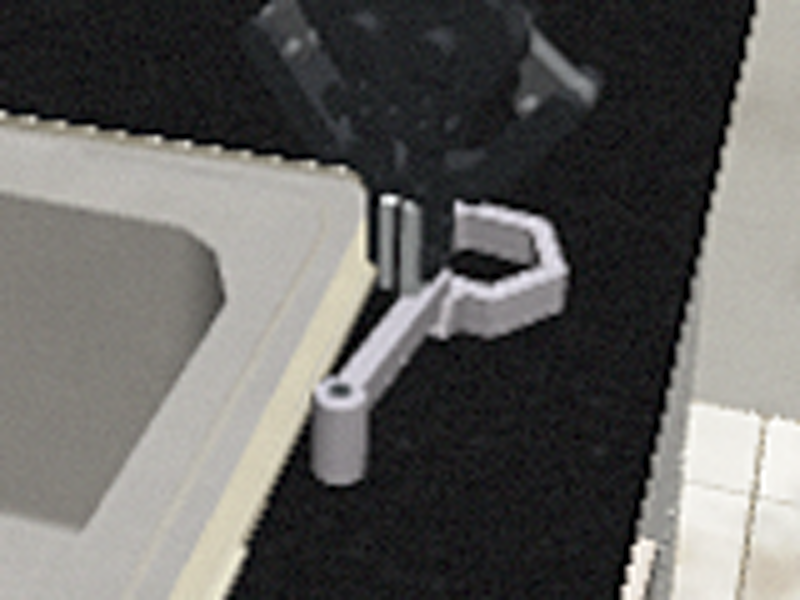

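```bash
python3 - <<'E'
from h import *
s=ctrl.sense();c=viewer.camera_info("wrist");sc=viewer.camera_info("side");T=rot(s);e=s['eef_pos'];print(e)
for d in range(-45,1,5):
  P=[e+T@[d,y,zz] for zz in(-11,0) for y in(9,-9)]
  print(d,"wrist",(p(c,P)*1.5).round().tolist(),"side",((p(sc,P)-[210,200])*5).round().tolist())
a=cv2.imread("pics/w4.png")[300:430,300:450];a=cv2.resize(a,None,fx=3,fy=3,interpolation=cv2.INTER_CUBIC)
b=cv2.resize(cv2.imread("pics/s5.png")[150:350,330:500],(340,390));cv2.imwrite("pics/m6.png",np.hstack([a,b]))
E
```

```text
[454.83994765 219.92660149   8.8417292 ]
-45 wrist [[409.0, 358.0], [343.0, 358.0], [408.0, 395.0], [344.0, 395.0]] side [[368.0, 253.0], [415.0, 267.0], [381.0, 238.0], [428.0, 252.0]]
-40 wrist [[408.0, 352.0], [344.0, 352.0], [407.0, 387.0], [345.0, 387.0]] side [[367.0, 266.0], [414.0, 280.0], [381.0, 251.0], [428.0, 264.0]]
-35 wrist [[407.0, 345.0], [345.0, 345.0], [406.0, 380.0], [346.0, 380.0]] side [[367.0, 278.0], [414.0, 292.0], [380.0, 263.0], [427.0, 276.0]]
-30 wrist [[406.0, 339.0], [346.0, 339.0], [405.0, 373.0], [347.0, 373.0]] side [[367.0, 290.0], [414.0, 304.0], [380.0, 274.0], [427.0, 288.0]]
-25 wrist [[405.0, 333.0], [347.0, 333.0], [404.0, 366.0], [348.0, 366.0]] side [[366.0, 302.0], [413.0, 316.0], [380.0, 286.0], [426.0, 300.0]]
-20 wrist [[404.0, 328.0], [348.0, 328.0], [404.0, 360.0], [349.0, 360.0]] side [[366.0, 314.0], [413.0, 328.0], [380.0, 298.0], [426.0, 312.0]]
-15 wrist [[403.0, 323.0], [349.0, 323.0], [403.0, 354.0], [349.0, 354.0]] side [[366.0, 326.0], [412.0, 340.0], [379.0, 310.0], [425.0, 324.0]]
-10 wrist [[402.0, 318.0], [350.0, 318.0], [402.0, 349.0], [350.0, 349.0]] side [[366.0, 337.0], [412.0, 352.0], [379.0, 322.0], [425.0, 336.0]]
-5 wrist [[402.0, 314.0], [350.0, 314.0], [401.0, 343.0], [351.0, 343.0]] side [[365.0, 349.0], [412.0, 364.0], [379.0, 333.0], [424.0, 348.0]]
0 wrist [[401.0, 310.0], [351.0, 310.0], [401.0, 338.0], [352.0, 338.0]] side [[365.0, 361.0], [411.0, 376.0], [378.0, 345.0], [424.0, 359.0]]
```

View pics/m6.png

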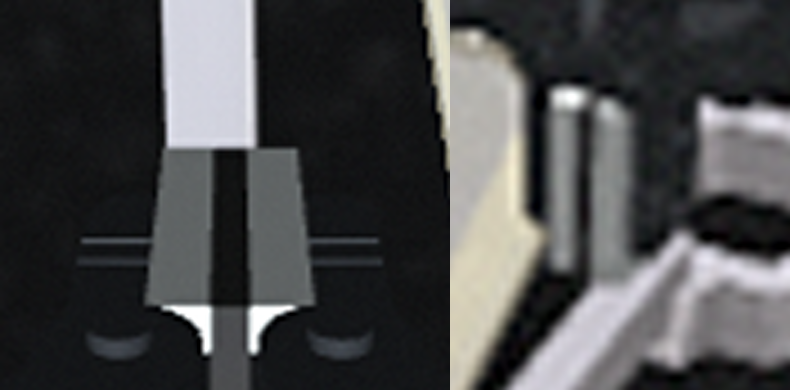

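The wrist and side views agree: the real fingertips end about 30 mm behind the reported TCP. The pads therefore shut at z≈39, just above the handle (top at 32), and the spanner has not moved. I open, go down in steps while watching the force, and grip again.

Request:
{"name": "carry_out", "arguments": {"targets": [{"x": -0.002, "y": 0, "z": 0.005, "ax": 0, "ay": 0, "az": 0, "hand": -0.4}, {"x": -0.002, "y": 0, "z": 0.005, "ax": 0, "ay": 0, "az": 0, "hand": -0.4}, {"x": -0.002, "y": 0, "z": 0, "ax": 0, "ay": 0, "az": 0, "hand": -0.4}, {"x": -0.002, "y": 0, "z": -0.006, "ax": 0, "ay": 0, "az": 0, "hand": -0.4}, {"x": -0.002, "y": 0, "z": -0.012, "ax": 0, "ay": 0, "az": 0, "hand": -0.4}]}}

```text
time_s: 4.4
eef_pos: [452.7, 219.8, -3.9]
ee_rot: [-0.453, -0.543, -0.453, 0.543]
force: [0.2, -0.1, -0.4]
grip_width: 0.299
```

Request:
{"name": "carry_out", "arguments": {"targets": [{"x": 0, "y": 0, "z": -0.005, "ax": 0, "ay": 0, "az": 0, "hand": -0.4}, {"x": 0, "y": 0, "z": -0.01, "ax": 0, "ay": 0, "az": 0, "hand": -0.4}, {"x": 0, "y": 0, "z": -0.01, "ax": 0, "ay": 0, "az": 0, "hand": -0.4}]}}

```text
time_s: 4.78
eef_pos: [452.6, 219.8, -13.6]
ee_rot: [-0.453, -0.542, -0.453, 0.543]
force: [0.6, 0.3, -0.3]
grip_width: 0.302
```

Request:
{"name": "carry_out", "arguments": {"targets": [{"x": 0, "y": 0, "z": -0.004, "ax": 0, "ay": 0, "az": 0, "hand": -0.4}, {"x": 0, "y": 0, "z": -0.008, "ax": 0, "ay": 0, "az": 0, "hand": -0.4}, {"x": 0, "y": 0, "z": -0.008, "ax": 0, "ay": 0, "az": 0, "hand": -1}, {"x": 0, "y": 0, "z": -0.008, "ax": 0, "ay": 0, "az": 0, "hand": -1}, {"x": 0, "y": 0, "z": -0.008, "ax": 0, "ay": 0, "az": 0, "hand": -1}], "grip_force": 70}}

```text
time_s: 5.4
eef_pos: [452.8, 219.9, -21.2]
ee_rot: [-0.453, -0.543, -0.453, 0.543]
force: [0.5, -0.6, -1.1]
grip_width: 0.101
```

Request:
{"name": "carry_out", "arguments": {"targets": [{"x": 0, "y": 0, "z": 0, "ax": 0, "ay": 0, "az": 0, "hand": -1}, {"x": 0, "y": 0, "z": 0, "ax": 0, "ay": 0, "az": 0, "hand": -1}]}}

```text
time_s: 5.65
eef_pos: [452.8, 219.9, -21.2]
ee_rot: [-0.453, -0.543, -0.453, 0.543]
force: [0.8, -0.1, -1.2]
grip_width: 0.095
```

The grip holds: opening 0.095, about 8–10 mm. Now lift and carry the spanner.

Request:
{"name": "carry_out", "arguments": {"targets": [{"x": 0, "y": 0, "z": 0.02, "ax": 0, "ay": 0, "az": 0, "hand": -1}, {"x": 0, "y": 0, "z": 0.07, "ax": 0, "ay": 0, "az": 0, "hand": -1}, {"x": 0, "y": 0, "z": 0.12, "ax": 0, "ay": 0, "az": 0, "hand": -1}, {"x": 0, "y": 0, "z": 0.13, "ax": 0, "ay": 0, "az": 0, "hand": -1}]}}

```text
time_s: 6.15
eef_pos: [454.2, 220.2, 111.7]
ee_rot: [0.454, 0.544, 0.452, -0.541]
force: [0.6, 0.2, -2.5]
grip_width: 0.096
```

Request:
{"name": "carry_out", "arguments": {"targets": [{"x": 0.007, "y": -0.03, "z": 0, "ax": 0, "ay": 0, "az": 0.17, "hand": -1}, {"x": 0.014, "y": -0.06, "z": 0, "ax": 0, "ay": 0, "az": 0.34, "hand": -1}, {"x": 0.021, "y": -0.09, "z": 0, "ax": 0, "ay": 0, "az": 0.51, "hand": -1}, {"x": 0.028, "y": -0.12, "z": 0, "ax": 0, "ay": 0, "az": 0.68, "hand": -1}, {"x": 0.035, "y": -0.15, "z": 0, "ax": 0, "ay": 0, "az": 0.85, "hand": -1}]}}

```text
time_s: 6.78
eef_pos: [487.4, 68.9, 107.8]
ee_rot: [0.637, 0.306, 0.638, -0.306]
force: [0.6, 1.1, -0.9]
grip_width: 0.102
```

Request:
{"name": "carry_out", "arguments": {"targets": [{"x": 0.007, "y": -0.03, "z": 0, "ax": 0, "ay": 0, "az": 0.17, "hand": -1}, {"x": 0.014, "y": -0.06, "z": 0, "ax": 0, "ay": 0, "az": 0.34, "hand": -1}, {"x": 0.021, "y": -0.09, "z": 0, "ax": 0, "ay": 0, "az": 0.51, "hand": -1}, {"x": 0.028, "y": -0.12, "z": 0, "ax": 0, "ay": 0, "az": 0.68, "hand": -1}, {"x": 0.035, "y": -0.15, "z": 0, "ax": 0, "ay": 0, "az": 0.85, "hand": -1}]}}

```text
time_s: 7.4
eef_pos: [522.4, -80.9, 107.6]
ee_rot: [0.706, 0.016, 0.708, -0.015]
force: [-0.0, 0.0, -0.3]
grip_width: 0.1
```

Request:
{"name": "carry_out", "arguments": {"targets": [{"x": 0.007, "y": -0.03, "z": 0, "ax": 0, "ay": 0, "az": 0.17, "hand": -1}, {"x": 0.014, "y": -0.06, "z": 0, "ax": 0, "ay": 0, "az": 0.34, "hand": -1}, {"x": 0.021, "y": -0.08, "z": 0, "ax": 0, "ay": 0, "az": 0.5, "hand": -1}, {"x": 0.021, "y": -0.08, "z": 0, "ax": 0, "ay": 0, "az": 0.5, "hand": -1}, {"x": 0.021, "y": -0.08, "z": 0, "ax": 0, "ay": 0, "az": 0.5, "hand": -1}]}}

```text
time_s: 8.02
eef_pos: [543.3, -159.2, 108.1]
ee_rot: [0.689, -0.157, 0.69, 0.157]
force: [-0.5, 0.4, -0.5]
grip_width: 0.103
```

```bash
python3 - <<'E'
from h import *
s=ctrl.sense();c=viewer.camera_info("wrist");im=viewer.capture("wrist")
y=rot(s)[:,1];print(s['time_s'],s['eef_pos'],"handle bearing",np.degrees(np.arctan2(y[1],y[0]))+90,s['grip_width'],s['joints']);np.savez("c3.npz",R=c['R'],t=c['t'],fx=c['fx'],fy=c['fy'],cx=c['cx'],cy=c['cy'],k1=c['k1'],e=s['eef_pos'])
cv2.imwrite("pics/w7raw.png",im)
# predicted ring 63mm ahead of grip
e=s['eef_pos'];T=rot(s);print(p(c,[e+T@[-21-18,0,63],[602,-133.3,39]]))
cv2.imwrite("pics/w7.png",cv2.resize(im[100:384,120:400],None,fx=2.1,fy=2.1,interpolation=cv2.INTER_CUBIC))
E
```

```text
8.025 [ 543.31367608 -159.2264097   108.07612691] handle bearing 205.65433988665637 0.1033547552978828 [-4.92027826e-01  4.89632064e-01  1.49558570e+00  1.17348843e-04
  1.15805336e+00 -2.51062465e+00]
[[253.44216206 377.90914202]
 [249.89326024 273.97917164]]
```

View pics/w7.png

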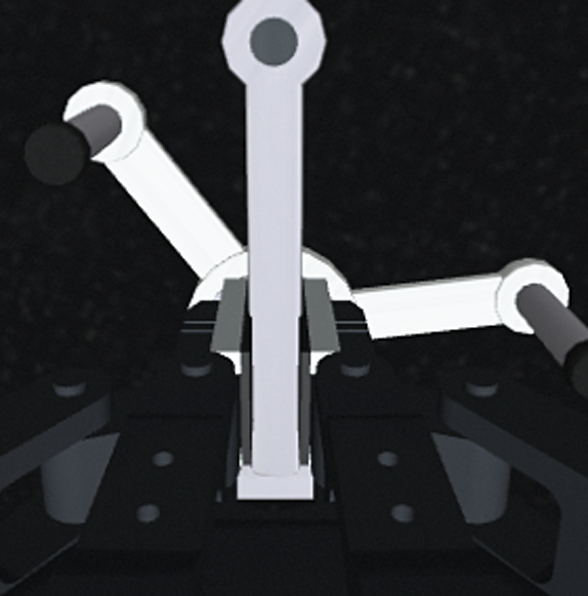

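```bash
python3 - <<'E'
from h import *
q=np.load("c3.npz");c={k:(q[k] if q[k].ndim else float(q[k])) for k in q.files}
e=c['e'];s=ctrl.sense();T=rot(s)
for dz in(-3,0,3):
  b=w(c,(120+273.5/2.1,100+41/2.1),e[2]+21.2+32+dz);print(dz,(T.T@(b-e)).round(1),b.round(1))
# neck: hidden; handle sides at two rows
z=e[2]+53.2
for r in(100,250):
  L=w(c,(120+248/2.1,100+r/2.1),z);R=w(c,(120+302/2.1,100+r/2.1),z);print(r,(T.T@(L-e)).round(1),(T.T@(R-e)).round(1))
t=viewer.camera_info("top");im=viewer.capture("top");g=p(t,[[602,-133.3,139]])[0];print(g)
x0,y0=int(g[0]-60),int(g[1]-45);A=cv2.resize(im[y0:y0+90,x0:x0+120],None,fx=5,fy=5,interpolation=cv2.INTER_CUBIC)
sc=viewer.camera_info("side");im=viewer.capture("side");g=p(sc,[[602,-133.3,100]])[0];print(g,x0,y0)
x1,y1=int(g[0]-60),int(g[1]-55);B=cv2.resize(im[y1:y1+110,x1:x1+130],None,fx=6,fy=5.4,interpolation=cv2.INTER_CUBIC);print(x1,y1)
cv2.imwrite("pics/s8.png",B);cv2.imwrite("pics/t8.png",A)
E
```

```text
-3 [-50.2  -1.4 -61.6] [ 488.4 -187.3  158.3]
0 [-53.2  -1.4 -61.7] [ 488.3 -187.3  161.3]
3 [-56.2  -1.4 -61.9] [ 488.2 -187.4  164.3]
100 [-53.2  -5.7 -51.9] [-53.2   3.4 -51.9]
250 [-53.2  -6.  -25. ] [-53.2   3.7 -25. ]
[315.47814397 182.56969572]
[270.33212862 154.75785223] 255 137
210 99
```

View pics/s8.png

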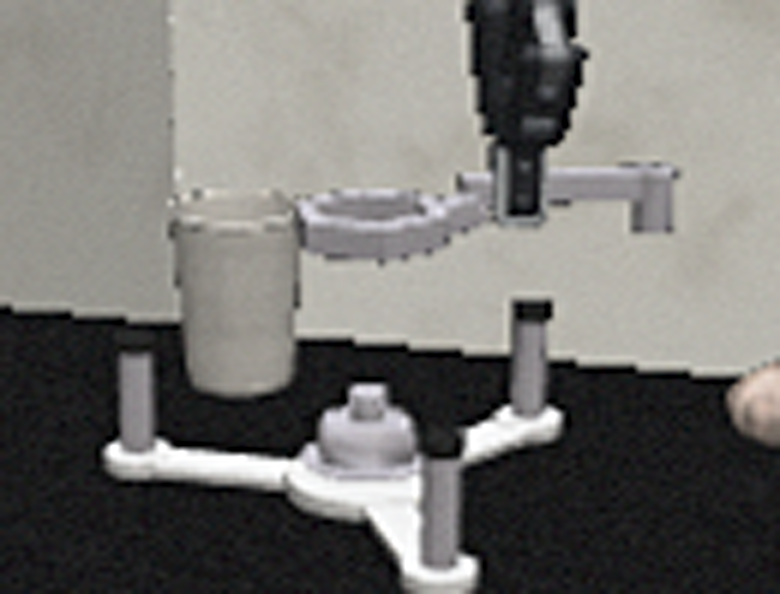

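The side view (crop) shows the ring level above the stand, its hole spanning columns about 313–430 and its outer flats about 299–445. The stud is at column 367 and the tumbler is clear behind. Columns in this view measure almost purely along the handle.

```bash
python3 - <<'E'
from h import *
sc=viewer.camera_info("side");s=ctrl.sense();e=s['eef_pos'];T=rot(s);z0=e[2]+21.2;print(e)
S=lambda P:((p(sc,P)-[210,99])*[6,5.4]).round(1).tolist()
print("stud top pred",S([[602,-133.3,54]]),"stud sides",S([[602+8*.937,-133.3+8*.349,50],[602-8*.937,-133.3-8*.349,50]]))
u=T[:,2]  # from handle to ring dir
for g in(61,63,65):
  o=e+T@[0,-1,0]; pt=lambda a,z:[*(o+u*a)[:2],z0+z]
  print(g,"outer far/near",S([pt(g+30.5,9),pt(g-30.5,9)]),"hole",S([pt(g+22.75,18),pt(g-22.75,18)]),"boss end",S([pt(g-133,16)]))
im=cv2.imread("pics/s8.png");print(im[400,330:410:4].mean(1).round().tolist())
row=im[402].mean(1);
E
```

```text
[ 543.67238328 -159.2585622   108.70453493]
stud top pred [[361.3, 389.4]] stud sides [[343.4, 397.2], [379.2, 396.6]]
61 outer far/near [[299.2, 227.0], [439.3, 221.4]] hole [[317.0, 208.1], [421.9, 203.9]] boss end [[673.2, 197.8]]
63 outer far/near [[294.5, 227.2], [434.7, 221.6]] hole [[312.4, 208.2], [417.3, 204.1]] boss end [[668.6, 198.0]]
65 outer far/near [[289.9, 227.4], [430.2, 221.7]] hole [[307.8, 208.4], [412.7, 204.3]] boss end [[664.1, 198.2]]
[13.0, 6.0, 5.0, 0.0, 18.0, 136.0, 153.0, 143.0, 157.0, 170.0, 169.0, 157.0, 170.0, 154.0, 102.0, 42.0, 6.0, 9.0, 14.0, 19.0]
```

View pics/t8.png

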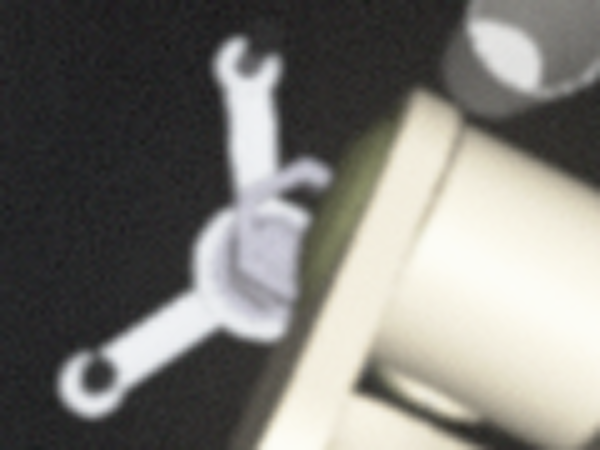

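Top crop: the ring's left flats show above the hub, roughly centred on it. Eleven pictures viewed. I cross-check the lateral offset within the wrist image, using the two post feet.

```bash
python3 - <<'E'
from h import *
q=np.load("c3.npz");c={k:(q[k] if q[k].ndim else float(q[k])) for k in q.files}
W=lambda u,v,z:w(c,(120+u/2.1,100+v/2.1),z)
th=np.radians(2.8);N=np.array([602.1,-133.3])
P=lambda a:N+110*np.array([np.cos(th+np.radians(a)),np.sin(th+np.radians(a))])
for n,u,v,z,a in[("capL",55,153,74,240),("footL",104,122,8,240),("footR",533,297,8,120)]:
  m=W(u,v,z);print(n,m.round(1),"minus pred",(m[:2]-P(a)).round(1))
e=c['e'];s=ctrl.sense();T=rot(s);b=W(273.5,41,e[2]+53.2);ring=b-124*0+T[:,2]*124;print("ring",ring.round(1), "cam pos in tool",(T.T@(-np.array(c['R']).T@c['t']-e)).round(1))
for i in range(3):
  c2=viewer.camera_info("wrist");s=ctrl.sense();print((rot(s).T@(-np.array(c2['R']).T@c2['t']-s['eef_pos'])).round(1),s['eef_pos'].round(1))
print([a['R'] is None for a in []])
E
```

```text
capL [ 549.5 -231.1   74. ] minus pred [-2.3  0. ]
footL [ 550.5 -231.5    8. ] minus pred [-1.3 -0.4]
footR [541.2 -40.7   8. ] minus pred [-1.3  0.1]
ring [ 600.  -133.4  161.3] cam pos in tool [-172.1   -1.2  -66.4]
[-172.    -1.1  -66.5] [ 543.7 -159.3  108.7]
[-172.    -1.1  -66.5] [ 543.7 -159.3  108.7]
[-172.    -1.1  -66.5] [ 543.7 -159.3  108.7]
[]
```

Both methods put the ring within about 1 mm of the nut axis, and 205.7° matches the nut's 206.1°. I lower it in stages.

Request:
{"name": "carry_out", "arguments": {"targets": [{"x": 0.001, "y": 0.0004, "z": -0.04, "ax": 0, "ay": 0, "az": 0.008, "hand": -1}, {"x": 0.001, "y": 0.0004, "z": -0.07, "ax": 0, "ay": 0, "az": 0.008, "hand": -1}, {"x": 0.001, "y": 0.0004, "z": -0.085, "ax": 0, "ay": 0, "az": 0.008, "hand": -1}, {"x": 0.001, "y": 0.0004, "z": -0.085, "ax": 0, "ay": 0, "az": 0.008, "hand": -1}]}}

```text
time_s: 8.68
eef_pos: [544.7, -159.4, 23.5]
ee_rot: [0.688, -0.16, 0.689, 0.161]
force: [0.3, 0.2, -1.1]
grip_width: 0.102
```

Request:
{"name": "carry_out", "arguments": {"targets": [{"x": 0, "y": 0, "z": -0.003, "ax": 0, "ay": 0, "az": 0, "hand": -1}, {"x": 0, "y": 0, "z": -0.006, "ax": 0, "ay": 0, "az": 0, "hand": -1}, {"x": 0, "y": 0, "z": -0.008, "ax": 0, "ay": 0, "az": 0, "hand": -1}]}}

```text
time_s: 9.05
eef_pos: [545.0, -159.8, 16.0]
ee_rot: [0.689, -0.161, 0.688, 0.16]
force: [0.4, 0.2, -2.1]
grip_width: 0.102
```

Request:
{"name": "carry_out", "arguments": {"targets": [{"x": 0, "y": 0, "z": -0.003, "ax": 0, "ay": 0, "az": 0, "hand": -1}, {"x": 0, "y": 0, "z": -0.006, "ax": 0, "ay": 0, "az": 0, "hand": -1}, {"x": 0, "y": 0, "z": -0.006, "ax": 0, "ay": 0, "az": 0, "hand": -1}]}}

```text
time_s: 9.43
eef_pos: [544.7, -159.6, 9.5]
ee_rot: [0.688, -0.16, 0.689, 0.161]
force: [-1.2, -0.7, -0.8]
grip_width: 0.104
```

Request:
{"name": "carry_out", "arguments": {"targets": [{"x": 0, "y": 0, "z": -0.002, "ax": 0, "ay": 0, "az": 0, "hand": -1}, {"x": 0, "y": 0, "z": -0.004, "ax": 0, "ay": 0, "az": 0, "hand": -1}, {"x": 0, "y": 0, "z": -0.004, "ax": 0, "ay": 0, "az": 0, "hand": -1}]}}

```text
time_s: 9.8
eef_pos: [544.8, -159.7, 5.6]
ee_rot: [0.689, -0.16, 0.689, 0.161]
force: [-0.2, -0.1, -1.4]
grip_width: 0.1
```

Request:
{"name": "carry_out", "arguments": {"targets": [{"x": 0, "y": 0, "z": -0.003, "ax": 0, "ay": 0, "az": 0, "hand": -1}, {"x": 0, "y": 0, "z": -0.006, "ax": 0, "ay": 0, "az": 0, "hand": -1}, {"x": 0, "y": 0, "z": -0.006, "ax": 0, "ay": 0, "az": 0, "hand": -1}]}}

```text
time_s: 10.18
eef_pos: [544.7, -159.6, -0.5]
ee_rot: [0.688, -0.16, 0.689, 0.161]
force: [0.5, 0.0, -1.9]
grip_width: 0.101
```

```bash
cat >> h.py <<'E'
N=np.array([602.1,-133.3])
def st():
    s=ctrl.sense();T=rot(s);b=np.degrees(np.arctan2(-T[1,2],-T[0,2]))%360;e=s['eef_pos'];r=e[:2]-N
    print("t %.2f"%s['time_s'],"e",e.round(1),"handle",round(b,2),"spz",round(e[2]+21.2,1),"F",s['force'].round(1),"tau",s['wrist_torque'].round(2),"ring",(e[:2]+62.6*T[:2,2]).round(1));return s
E
python3 -c "
from h import *
st()"
```

```text
t 10.18 e [ 5.447e+02 -1.596e+02 -5.000e-01] handle 206.25 spz 20.7 F [ 0.5  0.  -1.9] tau [0.   0.04 0.  ] ring [ 600.8 -131.9]
```

```bash
cat >> h.py <<'E'
def arc(th0,ths,C=None,r=62.6):
    f=lambda t:r*np.array([np.cos(np.radians(t)),np.sin(np.radians(t))])
    for t in ths: d=f(t)-f(th0);print(t,"x %.4f y %.4f az %.4f"%(d[0]/1e3,d[1]/1e3,np.radians(t-th0)))
E
python3 -c "
from h import *
arc(206.2,[196.2,186.2,176.2,166.2,156.2])
arc(156.2,[146.2,136.7])
arc(136.7,[147,157,167,177,187]);arc(187,[197,206.2])"
```

```text
196.2 x -0.0039 y 0.0102 az -0.1745
186.2 x -0.0061 y 0.0209 az -0.3491
176.2 x -0.0063 y 0.0318 az -0.5236
166.2 x -0.0046 y 0.0426 az -0.6981
156.2 x -0.0011 y 0.0529 az -0.8727
146.2 x 0.0053 y 0.0096 az -0.1745
136.7 x 0.0117 y 0.0177 az -0.3403
147 x -0.0069 y -0.0088 az 0.1798
157 x -0.0121 y -0.0185 az 0.3543
167 x -0.0154 y -0.0289 az 0.5288
177 x -0.0170 y -0.0397 az 0.7034
187 x -0.0166 y -0.0506 az 0.8779
197 x 0.0023 y -0.0107 az 0.1745
206.2 x 0.0060 y -0.0200 az 0.3351
```

Request:
{"name": "carry_out", "arguments": {"targets": [{"x": -0.0039, "y": 0.0102, "z": 0, "ax": 0, "ay": 0, "az": -0.1745, "hand": -1}, {"x": -0.0061, "y": 0.0209, "z": 0, "ax": 0, "ay": 0, "az": -0.3491, "hand": -1}, {"x": -0.0063, "y": 0.0318, "z": 0, "ax": 0, "ay": 0, "az": -0.5236, "hand": -1}, {"x": -0.0046, "y": 0.0426, "z": 0, "ax": 0, "ay": 0, "az": -0.6981, "hand": -1}, {"x": -0.0011, "y": 0.0529, "z": 0, "ax": 0, "ay": 0, "az": -0.8727, "hand": -1}]}}

```text
time_s: 10.8
eef_pos: [543.8, -106.8, -0.4]
ee_rot: [0.692, 0.147, 0.691, -0.148]
force: [3.7, -2.1, -5.3]
grip_width: 0.105
```

```bash
python3 -c "
from h import *
st()"
```

```text
t 10.80 e [ 5.438e+02 -1.068e+02 -4.000e-01] handle 155.92 spz 20.8 F [ 3.7 -2.1 -5.3] tau [-0.39 -0.34  0.05] ring [ 601.  -132.4]
```

Request:
{"name": "carry_out", "arguments": {"targets": [{"x": 0.0053, "y": 0.0096, "z": 0, "ax": 0, "ay": 0, "az": -0.1745, "hand": -1}, {"x": 0.0117, "y": 0.0177, "z": 0, "ax": 0, "ay": 0, "az": -0.3403, "hand": -1}, {"x": 0.0117, "y": 0.0177, "z": 0, "ax": 0, "ay": 0, "az": -0.3403, "hand": -1}]}}

```text
time_s: 11.18
eef_pos: [555.4, -89.1, -0.5]
ee_rot: [0.657, 0.26, 0.658, -0.26]
force: [-0.7, -2.7, -3.3]
grip_width: 0.103
```

```bash
python3 -c "
from h import *
st()"
```

```text
t 11.18 e [ 5.554e+02 -8.910e+01 -5.000e-01] handle 136.86 spz 20.7 F [-0.7 -2.7 -3.3] tau [-0.29  0.02 -0.08] ring [ 601.1 -131.9]
```

Request:
{"name": "carry_out", "arguments": {"targets": [{"x": -0.006, "y": -0.0075, "z": 0, "ax": 0, "ay": 0, "az": 0.155, "hand": -1}, {"x": -0.006, "y": -0.0075, "z": 0.012, "ax": 0, "ay": 0, "az": 0.155, "hand": -1}, {"x": -0.006, "y": -0.0075, "z": 0.024, "ax": 0, "ay": 0, "az": 0.155, "hand": -1}, {"x": -0.006, "y": -0.0075, "z": 0.024, "ax": 0, "ay": 0, "az": 0.155, "hand": -1}]}}

```text
time_s: 11.68
eef_pos: [550.4, -96.8, 25.4]
ee_rot: [0.677, 0.209, 0.674, -0.209]
force: [0.2, 0.0, -1.5]
grip_width: 0.103
```

```bash
python3 -c "
from h import *
st();arc(145.6,[155.6,165.6,175.6,185.6,195.6]);arc(195.6,[206.2])"
```

```text
t 11.68 e [550.4 -96.8  25.4] handle 145.6 spz 46.6 F [ 0.2  0.  -1.5] tau [-0.02  0.01  0.05] ring [ 602.  -132.1]
155.6 x -0.0054 y -0.0095 az 0.1745
165.6 x -0.0090 y -0.0198 az 0.3491
175.6 x -0.0108 y -0.0306 az 0.5236
185.6 x -0.0106 y -0.0415 az 0.6981
195.6 x -0.0086 y -0.0522 az 0.8727
206.2 x 0.0041 y -0.0108 az 0.1850
```

Request:
{"name": "carry_out", "arguments": {"targets": [{"x": -0.0054, "y": -0.0095, "z": 0, "ax": 0, "ay": 0, "az": 0.1745, "hand": -1}, {"x": -0.009, "y": -0.0198, "z": 0, "ax": 0, "ay": 0, "az": 0.3491, "hand": -1}, {"x": -0.0108, "y": -0.0306, "z": 0, "ax": 0, "ay": 0, "az": 0.5236, "hand": -1}, {"x": -0.0106, "y": -0.0415, "z": 0, "ax": 0, "ay": 0, "az": 0.6981, "hand": -1}, {"x": -0.0086, "y": -0.0522, "z": 0, "ax": 0, "ay": 0, "az": 0.8727, "hand": -1}]}}

```text
time_s: 12.3
eef_pos: [540.8, -149.0, 23.7]
ee_rot: [0.7, -0.098, 0.7, 0.098]
force: [-0.0, 0.3, -0.8]
grip_width: 0.101
```

Request:
{"name": "carry_out", "arguments": {"targets": [{"x": 0.0041, "y": -0.0108, "z": 0, "ax": 0, "ay": 0, "az": 0.185, "hand": -1}, {"x": 0.0041, "y": -0.0108, "z": -0.006, "ax": 0, "ay": 0, "az": 0.185, "hand": -1}, {"x": 0.0041, "y": -0.0108, "z": -0.01, "ax": 0, "ay": 0, "az": 0.185, "hand": -1}, {"x": 0.0041, "y": -0.0108, "z": -0.01, "ax": 0, "ay": 0, "az": 0.185, "hand": -1}]}}

```text
time_s: 12.8
eef_pos: [544.6, -159.0, 13.2]
ee_rot: [0.688, -0.16, 0.689, 0.16]
force: [0.7, 0.6, -1.3]
grip_width: 0.098
```

```bash
python3 -c "
from h import *
st()"
```

```text
t 12.80 e [ 544.6 -159.    13.2] handle 206.14 spz 34.4 F [ 0.7  0.6 -1.3] tau [-0.05  0.04 -0.01] ring [ 600.8 -131.4]
```

Request:
{"name": "carry_out", "arguments": {"targets": [{"x": 0, "y": 0, "z": -0.003, "ax": 0, "ay": 0, "az": 0, "hand": -1}, {"x": 0, "y": 0, "z": -0.006, "ax": 0, "ay": 0, "az": 0, "hand": -1}]}}

```text
time_s: 13.05
eef_pos: [545.0, -159.5, 7.7]
ee_rot: [0.689, -0.16, 0.689, 0.16]
force: [0.4, -0.7, -1.7]
grip_width: 0.099
```

Request:
{"name": "carry_out", "arguments": {"targets": [{"x": 0, "y": 0, "z": -0.004, "ax": 0, "ay": 0, "az": 0, "hand": -1}, {"x": 0, "y": 0, "z": -0.008, "ax": 0, "ay": 0, "az": 0, "hand": -1}, {"x": 0, "y": 0, "z": -0.0085, "ax": 0, "ay": 0, "az": 0, "hand": -1}]}}

```text
time_s: 13.42
eef_pos: [544.8, -159.5, -1.1]
ee_rot: [0.689, -0.16, 0.689, 0.161]
force: [0.6, 0.2, -1.6]
grip_width: 0.102
```

```bash
python3 -c "
from h import *
st()"
```

```text
t 13.43 e [ 544.8 -159.5   -1.1] handle 206.23 spz 20.1 F [ 0.6  0.2 -1.6] tau [-0.01  0.03  0.01] ring [ 600.9 -131.9]
```

Request:
{"name": "carry_out", "arguments": {"targets": [{"x": -0.0039, "y": 0.0102, "z": 0, "ax": 0, "ay": 0, "az": -0.1745, "hand": -1}, {"x": -0.0061, "y": 0.0209, "z": 0, "ax": 0, "ay": 0, "az": -0.3491, "hand": -1}, {"x": -0.0063, "y": 0.0318, "z": 0, "ax": 0, "ay": 0, "az": -0.5236, "hand": -1}, {"x": -0.0046, "y": 0.0426, "z": 0, "ax": 0, "ay": 0, "az": -0.6981, "hand": -1}, {"x": -0.0011, "y": 0.0529, "z": 0, "ax": 0, "ay": 0, "az": -0.8727, "hand": -1}]}}

```text
time_s: 14.05
eef_pos: [543.9, -106.7, -0.9]
ee_rot: [0.692, 0.147, 0.692, -0.148]
force: [3.2, -3.3, -6.1]
grip_width: 0.099
```

```bash
python3 -c "
from h import *
st();arc(156.2,[153.2,150.2,147.2,144.2,141.2]);arc(141.2,[140,138.5,137])"
```

```text
t 14.05 e [ 543.9 -106.7   -0.9] handle 155.9 spz 20.3 F [ 3.2 -3.3 -6.1] tau [-0.4  -0.3   0.03] ring [ 601.  -132.3]
153.2 x 0.0014 y 0.0030 az -0.0524
150.2 x 0.0030 y 0.0058 az -0.1047
147.2 x 0.0047 y 0.0086 az -0.1571
144.2 x 0.0065 y 0.0114 az -0.2094
141.2 x 0.0085 y 0.0140 az -0.2618
140 x 0.0008 y 0.0010 az -0.0209
138.5 x 0.0019 y 0.0023 az -0.0471
137 x 0.0030 y 0.0035 az -0.0733
```

Request:
{"name": "carry_out", "arguments": {"targets": [{"x": 0.0014, "y": 0.003, "z": 0, "ax": 0, "ay": 0, "az": -0.0524, "hand": -1}, {"x": 0.003, "y": 0.0058, "z": 0, "ax": 0, "ay": 0, "az": -0.1047, "hand": -1}, {"x": 0.0047, "y": 0.0086, "z": 0, "ax": 0, "ay": 0, "az": -0.1571, "hand": -1}, {"x": 0.0065, "y": 0.0114, "z": 0, "ax": 0, "ay": 0, "az": -0.2094, "hand": -1}, {"x": 0.0085, "y": 0.014, "z": 0, "ax": 0, "ay": 0, "az": -0.2618, "hand": -1}]}}

```text
time_s: 14.68
eef_pos: [552.3, -93.0, -1.1]
ee_rot: [0.667, 0.235, 0.667, -0.235]
force: [1.2, -4.1, -5.6]
grip_width: 0.101
```

```bash
python3 -c "
from h import *
st()"
```

```text
t 14.68 e [552.3 -93.   -1.1] handle 141.13 spz 20.1 F [ 1.2 -4.1 -5.6] tau [-0.25  0.01  0.1 ] ring [ 601.  -132.2]
```

Request:
{"name": "carry_out", "arguments": {"targets": [{"x": 0.0008, "y": 0.001, "z": 0, "ax": 0, "ay": 0, "az": -0.0209, "hand": -1}, {"x": 0.0019, "y": 0.0023, "z": 0, "ax": 0, "ay": 0, "az": -0.0471, "hand": -1}, {"x": 0.0019, "y": 0.0023, "z": 0, "ax": 0, "ay": 0, "az": -0.0471, "hand": -1}]}}

```text
time_s: 15.05
eef_pos: [554.3, -90.6, -0.8]
ee_rot: [0.661, 0.25, 0.661, -0.25]
force: [0.9, -5.1, -7.1]
grip_width: 0.101
```

```bash
python3 -c "
from h import *
st()"
```

```text
t 15.05 e [554.3 -90.6  -0.8] handle 138.53 spz 20.4 F [ 0.9 -5.1 -7.1] tau [-0.55 -0.06 -0.03] ring [ 601.2 -132.1]
```

Request:
{"name": "carry_out", "arguments": {"targets": [{"x": -0.0059, "y": -0.0078, "z": 0, "ax": 0, "ay": 0, "az": 0.155, "hand": -1}, {"x": -0.0059, "y": -0.0078, "z": 0.012, "ax": 0, "ay": 0, "az": 0.155, "hand": -1}, {"x": -0.0059, "y": -0.0078, "z": 0.024, "ax": 0, "ay": 0, "az": 0.155, "hand": -1}, {"x": -0.0059, "y": -0.0078, "z": 0.024, "ax": 0, "ay": 0, "az": 0.155, "hand": -1}]}}

```text
time_s: 15.55
eef_pos: [549.3, -98.2, 24.9]
ee_rot: [0.68, 0.199, 0.678, -0.199]
force: [0.3, 0.4, -1.1]
grip_width: 0.096
```

```bash
python3 -c "
from h import *
st();arc(147.4,[157.4,167.4,177.4,187.4,197.4]);arc(197.4,[207.2])"
```

```text
t 15.55 e [549.3 -98.2  24.9] handle 147.35 spz 46.1 F [ 0.3  0.4 -1.1] tau [-0.05  0.06  0.  ] ring [ 602. -132.]
157.4 x -0.0051 y -0.0097 az 0.1745
167.4 x -0.0084 y -0.0201 az 0.3491
177.4 x -0.0098 y -0.0309 az 0.5236
187.4 x -0.0093 y -0.0418 az 0.6981
197.4 x -0.0070 y -0.0524 az 0.8727
207.2 x 0.0041 y -0.0099 az 0.1710
```

Request:
{"name": "carry_out", "arguments": {"targets": [{"x": -0.0051, "y": -0.0097, "z": 0, "ax": 0, "ay": 0, "az": 0.1745, "hand": -1}, {"x": -0.0084, "y": -0.0201, "z": 0, "ax": 0, "ay": 0, "az": 0.3491, "hand": -1}, {"x": -0.0098, "y": -0.0309, "z": 0, "ax": 0, "ay": 0, "az": 0.5236, "hand": -1}, {"x": -0.0093, "y": -0.0418, "z": 0, "ax": 0, "ay": 0, "az": 0.6981, "hand": -1}, {"x": -0.007, "y": -0.0524, "z": 0, "ax": 0, "ay": 0, "az": 0.8727, "hand": -1}]}}

```text
time_s: 16.18
eef_pos: [541.4, -150.7, 23.3]
ee_rot: [0.699, -0.109, 0.699, 0.109]
force: [-0.2, 0.6, -1.7]
grip_width: 0.101
```

Request:
{"name": "carry_out", "arguments": {"targets": [{"x": 0.0041, "y": -0.0099, "z": 0, "ax": 0, "ay": 0, "az": 0.171, "hand": -1}, {"x": 0.0041, "y": -0.0099, "z": -0.006, "ax": 0, "ay": 0, "az": 0.171, "hand": -1}, {"x": 0.0041, "y": -0.0099, "z": -0.01, "ax": 0, "ay": 0, "az": 0.171, "hand": -1}, {"x": 0.0041, "y": -0.0099, "z": -0.01, "ax": 0, "ay": 0, "az": 0.171, "hand": -1}]}}

```text
time_s: 16.68
eef_pos: [545.1, -159.9, 12.8]
ee_rot: [0.687, -0.166, 0.688, 0.166]
force: [0.2, -0.4, -1.0]
grip_width: 0.101
```

Request:
{"name": "carry_out", "arguments": {"targets": [{"x": 0, "y": 0, "z": -0.003, "ax": 0, "ay": 0, "az": 0, "hand": -1}, {"x": 0, "y": 0, "z": -0.006, "ax": 0, "ay": 0, "az": 0, "hand": -1}]}}

```text
time_s: 16.92
eef_pos: [545.5, -160.4, 7.2]
ee_rot: [0.687, -0.166, 0.687, 0.166]
force: [-0.2, -0.1, -1.4]
grip_width: 0.102
```

```bash
python3 -c "
from h import *
st()"
```

```text
t 16.93 e [ 545.5 -160.4    7.2] handle 207.19 spz 28.4 F [-0.2 -0.1 -1.4] tau [-0.03  0.05 -0.02] ring [ 601.2 -131.8]
```

Request:
{"name": "carry_out", "arguments": {"targets": [{"x": 0, "y": 0, "z": -0.004, "ax": 0, "ay": 0, "az": 0, "hand": -1}, {"x": 0, "y": 0, "z": -0.008, "ax": 0, "ay": 0, "az": 0, "hand": -1}, {"x": 0, "y": 0, "z": -0.009, "ax": 0, "ay": 0, "az": 0, "hand": -1}]}}

```text
time_s: 17.3
eef_pos: [545.3, -160.4, -2.1]
ee_rot: [0.687, -0.166, 0.687, 0.166]
force: [-0.7, 0.4, -0.9]
grip_width: 0.1
```

```bash
python3 -c "
from h import *
st();arc(207.2,[204,201,198.5]);
for a in range(0,12): t=198.5-4.5*a;arc(t,[t-1.5,t-3,t-4.5])"
```

```text
t 17.30 e [ 545.3 -160.4   -2.1] handle 207.21 spz 19.1 F [-0.7  0.4 -0.9] tau [-0.06  0.04  0.01] ring [ 601.  -131.8]
204 x -0.0015 y 0.0032 az -0.0559
201 x -0.0028 y 0.0062 az -0.1082
198.5 x -0.0037 y 0.0088 az -0.1518
197.0 x -0.0005 y 0.0016 az -0.0262
195.5 x -0.0010 y 0.0031 az -0.0524
194.0 x -0.0014 y 0.0047 az -0.0785
192.5 x -0.0004 y 0.0016 az -0.0262
191.0 x -0.0007 y 0.0032 az -0.0524
189.5 x -0.0010 y 0.0048 az -0.0785
188.0 x -0.0002 y 0.0016 az -0.0262
186.5 x -0.0005 y 0.0032 az -0.0524
185.0 x -0.0006 y 0.0049 az -0.0785
183.5 x -0.0001 y 0.0016 az -0.0262
182.0 x -0.0002 y 0.0033 az -0.0524
180.5 x -0.0002 y 0.0049 az -0.0785
179.0 x 0.0000 y 0.0016 az -0.0262
177.5 x 0.0001 y 0.0033 az -0.0524
176.0 x 0.0002 y 0.0049 az -0.0785
174.5 x 0.0001 y 0.0016 az -0.0262
173.0 x 0.0003 y 0.0033 az -0.0524
171.5 x 0.0005 y 0.0049 az -0.0785
170.0 x 0.0003 y 0.0016 az -0.0262
168.5 x 0.0006 y 0.0032 az -0.0524
167.0 x 0.0009 y 0.0048 az -0.0785
165.5 x 0.0004 y 0.0016 az -0.0262
164.0 x 0.0008 y 0.0032 az -0.0524
162.5 x 0.0013 y 0.0047 az -0.0785
161.0 x 0.0005 y 0.0016 az -0.0262
159.5 x 0.0011 y 0.0031 az -0.0524
158.0 x 0.0017 y 0.0046 az -0.0785
156.5 x 0.0006 y 0.0015 az -0.0262
155.0 x 0.0013 y 0.0030 az -0.0524
153.5 x 0.0020 y 0.0045 az -0.0785
152.0 x 0.0008 y 0.0015 az -0.0262
150.5 x 0.0015 y 0.0029 az -0.0524
149.0 x 0.0024 y 0.0043 az -0.0785
147.5 x 0.0009 y 0.0014 az -0.0262
146.0 x 0.0018 y 0.0028 az -0.0524
144.5 x 0.0027 y 0.0041 az -0.0785
```

Request:
{"name": "carry_out", "arguments": {"targets": [{"x": -0.0015, "y": 0.0032, "z": 0, "ax": 0, "ay": 0, "az": -0.0559, "hand": -1}, {"x": -0.0028, "y": 0.0062, "z": 0, "ax": 0, "ay": 0, "az": -0.1082, "hand": -1}, {"x": -0.0037, "y": 0.0088, "z": 0, "ax": 0, "ay": 0, "az": -0.1518, "hand": -1}, {"x": -0.0042, "y": 0.0104, "z": 0, "ax": 0, "ay": 0, "az": -0.178, "hand": -1}]}}

```text
time_s: 17.8
eef_pos: [541.3, -150.7, -1.5]
ee_rot: [0.699, -0.105, 0.699, 0.104]
force: [-0.3, -4.1, -1.7]
grip_width: 0.097
```

```bash
python3 -c "
from h import *
st()"
```

```text
t 17.80 e [ 541.3 -150.7   -1.5] handle 196.96 spz 19.7 F [-0.3 -4.1 -1.7] tau [-0.74  0.16 -0.12] ring [ 601.2 -132.4]
```

Request:
{"name": "carry_out", "arguments": {"targets": [{"x": -0.0005, "y": -0.0002, "z": 0, "ax": 0, "ay": 0, "az": 0, "hand": -1}, {"x": -0.001, "y": -0.0003, "z": 0, "ax": 0, "ay": 0, "az": 0, "hand": -1}]}}

```text
time_s: 18.05
eef_pos: [541.1, -150.6, -1.5]
ee_rot: [0.7, -0.105, 0.699, 0.104]
force: [6.7, -2.5, -4.1]
grip_width: 0.099
```

```bash
python3 -c "
from h import *
st()"
```

```text
t 18.05 e [ 541.1 -150.6   -1.5] handle 197.02 spz 19.7 F [ 6.7 -2.5 -4.1] tau [-0.44 -0.87 -0.16] ring [ 601.  -132.3]
```

The arm is soft: about 8 N/mm, so a 1.7° step can add at most about 15 N at the handle. I turn in small steps and read the force after each.

Request:
{"name": "carry_out", "arguments": {"targets": [{"x": 0.001, "y": 0.0003, "z": 0, "ax": 0, "ay": 0, "az": 0, "hand": -1}, {"x": 0.0005, "y": 0.0021, "z": 0, "ax": 0, "ay": 0, "az": -0.03, "hand": -1}]}}

```text
time_s: 18.3
eef_pos: [540.7, -148.7, -1.6]
ee_rot: [0.701, -0.094, 0.701, 0.094]
force: [-0.3, -4.9, -1.0]
grip_width: 0.103
```

Request:
{"name": "carry_out", "arguments": {"targets": [{"x": -0.0003, "y": 0.0009, "z": 0, "ax": 0, "ay": 0, "az": -0.015, "hand": -1}, {"x": -0.0005, "y": 0.0018, "z": 0, "ax": 0, "ay": 0, "az": -0.03, "hand": -1}]}}

```text
time_s: 18.55
eef_pos: [540.3, -146.9, -1.6]
ee_rot: [0.702, -0.084, 0.702, 0.083]
force: [0.0, -4.2, -1.5]
grip_width: 0.102
```

Request:
{"name": "carry_out", "arguments": {"targets": [{"x": -0.0002, "y": 0.0009, "z": 0, "ax": 0, "ay": 0, "az": -0.015, "hand": -1}, {"x": -0.0004, "y": 0.0018, "z": 0, "ax": 0, "ay": 0, "az": -0.03, "hand": -1}]}}

```text
time_s: 18.8
eef_pos: [539.8, -145.0, -1.6]
ee_rot: [0.703, -0.073, 0.703, 0.073]
force: [0.2, -5.1, -1.2]
grip_width: 0.104
```

Request:
{"name": "carry_out", "arguments": {"targets": [{"x": -0.0002, "y": 0.0009, "z": 0, "ax": 0, "ay": 0, "az": -0.015, "hand": -1}, {"x": -0.0004, "y": 0.0018, "z": 0, "ax": 0, "ay": 0, "az": -0.03, "hand": -1}]}}

```text
time_s: 19.05
eef_pos: [539.5, -143.1, -1.6]
ee_rot: [0.704, -0.062, 0.704, 0.062]
force: [1.2, -3.8, -1.5]
grip_width: 0.104
```

Request:
{"name": "carry_out", "arguments": {"targets": [{"x": -0.0002, "y": 0.0009, "z": 0, "ax": 0, "ay": 0, "az": -0.015, "hand": -1}, {"x": -0.0003, "y": 0.0018, "z": 0, "ax": 0, "ay": 0, "az": -0.03, "hand": -1}]}}

```text
time_s: 19.3
eef_pos: [539.2, -141.3, -1.7]
ee_rot: [0.705, -0.052, 0.705, 0.052]
force: [0.9, -5.9, -1.8]
grip_width: 0.1
```

Request:
{"name": "carry_out", "arguments": {"targets": [{"x": -0.0001, "y": 0.0006, "z": 0, "ax": 0, "ay": 0, "az": -0.01, "hand": -1}, {"x": -0.0002, "y": 0.0012, "z": 0, "ax": 0, "ay": 0, "az": -0.02, "hand": -1}]}}

```text
time_s: 19.55
eef_pos: [539.0, -140.1, -1.7]
ee_rot: [0.706, -0.045, 0.706, 0.045]
force: [0.6, -4.4, -2.1]
grip_width: 0.104
```

Still free. I continue with 1.7° steps.

Request:
{"name": "carry_out", "arguments": {"targets": [{"x": -0.0001, "y": 0.0009, "z": 0, "ax": 0, "ay": 0, "az": -0.015, "hand": -1}, {"x": -0.0002, "y": 0.0018, "z": 0, "ax": 0, "ay": 0, "az": -0.03, "hand": -1}]}}

```text
time_s: 19.8
eef_pos: [538.8, -138.1, -1.7]
ee_rot: [0.706, -0.034, 0.706, 0.034]
force: [0.8, -5.4, -1.1]
grip_width: 0.102
```

Request:
{"name": "carry_out", "arguments": {"targets": [{"x": -0.0001, "y": 0.0009, "z": 0, "ax": 0, "ay": 0, "az": -0.015, "hand": -1}, {"x": -0.0001, "y": 0.0018, "z": 0, "ax": 0, "ay": 0, "az": -0.03, "hand": -1}]}}

```text
time_s: 20.05
eef_pos: [538.6, -136.3, -1.7]
ee_rot: [0.707, -0.023, 0.707, 0.023]
force: [0.6, -4.0, -1.4]
grip_width: 0.102
```

Request:
{"name": "carry_out", "arguments": {"targets": [{"x": 0, "y": 0.0009, "z": 0, "ax": 0, "ay": 0, "az": -0.015, "hand": -1}, {"x": -0.0001, "y": 0.0018, "z": 0, "ax": 0, "ay": 0, "az": -0.03, "hand": -1}]}}

```text
time_s: 20.3
eef_pos: [538.5, -134.4, -1.7]
ee_rot: [0.707, -0.013, 0.707, 0.013]
force: [1.0, -4.7, -1.7]
grip_width: 0.103
```

Request:
{"name": "carry_out", "arguments": {"targets": [{"x": 0, "y": 0.0009, "z": 0, "ax": 0, "ay": 0, "az": -0.015, "hand": -1}, {"x": 0, "y": 0.0018, "z": 0, "ax": 0, "ay": 0, "az": -0.03, "hand": -1}]}}

```text
time_s: 20.55
eef_pos: [538.5, -132.6, -1.8]
ee_rot: [0.707, -0.002, 0.707, 0.002]
force: [1.1, -4.5, -2.1]
grip_width: 0.1
```

Request:
{"name": "carry_out", "arguments": {"targets": [{"x": 0, "y": 0.0009, "z": 0, "ax": 0, "ay": 0, "az": -0.015, "hand": -1}, {"x": 0, "y": 0.0018, "z": 0, "ax": 0, "ay": 0, "az": -0.03, "hand": -1}]}}

```text
time_s: 20.8
eef_pos: [538.5, -130.7, -1.7]
ee_rot: [0.707, 0.009, 0.707, -0.008]
force: [2.1, -3.3, -2.6]
grip_width: 0.102
```

Request:
{"name": "carry_out", "arguments": {"targets": [{"x": 0, "y": 0.0009, "z": 0, "ax": 0, "ay": 0, "az": -0.015, "hand": -1}, {"x": 0.0001, "y": 0.0018, "z": 0, "ax": 0, "ay": 0, "az": -0.03, "hand": -1}]}}

```text
time_s: 21.05
eef_pos: [538.6, -128.9, -1.7]
ee_rot: [0.707, 0.019, 0.707, -0.019]
force: [0.9, -3.2, -1.7]
grip_width: 0.104
```

Request:
{"name": "carry_out", "arguments": {"targets": [{"x": 0, "y": 0.0009, "z": 0, "ax": 0, "ay": 0, "az": -0.015, "hand": -1}, {"x": 0.0001, "y": 0.0018, "z": 0, "ax": 0, "ay": 0, "az": -0.03, "hand": -1}]}}

```text
time_s: 21.3
eef_pos: [538.7, -127.1, -1.8]
ee_rot: [0.706, 0.03, 0.707, -0.03]
force: [1.3, -1.3, -3.1]
grip_width: 0.1
```

Request:
{"name": "carry_out", "arguments": {"targets": [{"x": 0.0001, "y": 0.0009, "z": 0, "ax": 0, "ay": 0, "az": -0.015, "hand": -1}, {"x": 0.0002, "y": 0.0019, "z": 0, "ax": 0, "ay": 0, "az": -0.031, "hand": -1}]}}

```text
time_s: 21.55
eef_pos: [538.9, -125.2, -1.8]
ee_rot: [0.706, 0.041, 0.706, -0.041]
force: [0.9, -1.5, -3.5]
grip_width: 0.1
```

Request:
{"name": "carry_out", "arguments": {"targets": [{"x": 0.0001, "y": 0.0011, "z": 0, "ax": 0, "ay": 0, "az": -0.0175, "hand": -1}, {"x": 0.0003, "y": 0.0022, "z": 0, "ax": 0, "ay": 0, "az": -0.035, "hand": -1}]}}

```text
time_s: 21.8
eef_pos: [539.2, -123.1, -1.8]
ee_rot: [0.705, 0.053, 0.705, -0.053]
force: [1.7, -1.8, -3.0]
grip_width: 0.101
```

Request:
{"name": "carry_out", "arguments": {"targets": [{"x": 0.0001, "y": 0.0011, "z": 0, "ax": 0, "ay": 0, "az": -0.0175, "hand": -1}, {"x": 0.0003, "y": 0.0021, "z": 0, "ax": 0, "ay": 0, "az": -0.035, "hand": -1}]}}

```text
time_s: 22.05
eef_pos: [539.5, -121.2, -1.7]
ee_rot: [0.704, 0.065, 0.704, -0.065]
force: [-0.3, -3.1, -3.2]
grip_width: 0.102
```

Request:
{"name": "carry_out", "arguments": {"targets": [{"x": 0.0002, "y": 0.001, "z": 0, "ax": 0, "ay": 0, "az": -0.016, "hand": -1}, {"x": 0.0004, "y": 0.0019, "z": 0, "ax": 0, "ay": 0, "az": -0.032, "hand": -1}]}}

```text
time_s: 22.3
eef_pos: [539.8, -119.5, -1.7]
ee_rot: [0.703, 0.076, 0.703, -0.077]
force: [-1.2, -5.9, -3.0]
grip_width: 0.099
```

Request:
{"name": "carry_out", "arguments": {"targets": [{"x": 0.0001, "y": 0.0005, "z": 0, "ax": 0, "ay": 0, "az": -0.009, "hand": -1}, {"x": 0.0002, "y": 0.001, "z": 0, "ax": 0, "ay": 0, "az": -0.0175, "hand": -1}]}}

```text
time_s: 22.55
eef_pos: [540.0, -118.7, -1.7]
ee_rot: [0.702, 0.082, 0.702, -0.083]
force: [-0.8, -6.6, -2.4]
grip_width: 0.103
```

```bash
python3 -c "
from h import *
st()"
```

```text
t 22.55 e [ 540.  -118.7   -1.7] handle 166.63 spz 19.5 F [-0.8 -6.6 -2.4] tau [-1.09  0.28  0.52] ring [ 600.9 -133.1]
```

Request:
{"name": "carry_out", "arguments": {"targets": [{"x": 0, "y": 0.0003, "z": 0, "ax": 0, "ay": 0, "az": -0.005, "hand": -1}, {"x": 0, "y": 0.0003, "z": 0, "ax": 0, "ay": 0, "az": -0.005, "hand": -1}]}}

```text
time_s: 22.8
eef_pos: [540.1, -118.4, -1.7]
ee_rot: [0.702, 0.084, 0.702, -0.084]
force: [-0.7, -5.3, -3.8]
grip_width: 0.101
```

```bash
python3 -c "
from h import *
st()"
```

```text
t 22.80 e [ 540.1 -118.4   -1.7] handle 166.36 spz 19.5 F [-0.7 -5.3 -3.8] tau [-1.08  0.23  0.53] ring [ 600.9 -133.2]
```

Request:
{"name": "carry_out", "arguments": {"targets": [{"x": 0.0001, "y": 0.0004, "z": 0, "ax": 0, "ay": 0, "az": -0.007, "hand": -1}, {"x": 0.0001, "y": 0.0005, "z": 0, "ax": 0, "ay": 0, "az": -0.009, "hand": -1}]}}

```text
time_s: 23.05
eef_pos: [540.2, -118.0, -1.6]
ee_rot: [0.702, 0.087, 0.702, -0.088]
force: [-1.8, -7.1, -2.4]
grip_width: 0.099
```

```bash
python3 -c "
from h import *
st()"
```

```text
t 23.05 e [ 540.2 -118.    -1.6] handle 165.85 spz 19.6 F [-1.8 -7.1 -2.4] tau [-1.18  0.23  0.61] ring [ 600.9 -133.3]
```

The torque keeps climbing as I advance: handle force about 7 N plus 0.6 N m of wrist moment, against about 0.2 N m when free. The nut is bedded and firm, so I stop, back off within the play, and lift.

Request:
{"name": "carry_out", "arguments": {"targets": [{"x": -0.0016, "y": -0.0085, "z": 0, "ax": 0, "ay": 0, "az": 0.15, "hand": -1}, {"x": -0.0016, "y": -0.0085, "z": 0, "ax": 0, "ay": 0, "az": 0.15, "hand": -1}, {"x": -0.0016, "y": -0.0085, "z": 0.01, "ax": 0, "ay": 0, "az": 0.15, "hand": -1}, {"x": -0.0016, "y": -0.0085, "z": 0.03, "ax": 0, "ay": 0, "az": 0.15, "hand": -1}]}}

```text
time_s: 23.55
eef_pos: [539.7, -125.5, 28.1]
ee_rot: [0.707, 0.036, 0.706, -0.035]
force: [-1.2, 0.6, -1.0]
grip_width: 0.098
```

```bash
python3 -c "
from h import *
st()"
```

```text
t 23.55 e [ 539.7 -125.5   28.1] handle 174.22 spz 49.3 F [-1.2  0.6 -1. ] tau [-0.01  0.08 -0.01] ring [ 601.9 -131.8]
```

Request:
{"name": "carry_out", "arguments": {"targets": [{"x": 0, "y": 0, "z": 0.04, "ax": 0, "ay": 0, "az": 0, "hand": -1}, {"x": 0, "y": 0, "z": 0.08, "ax": 0, "ay": 0, "az": 0, "hand": -1}, {"x": 0, "y": 0, "z": 0.08, "ax": 0, "ay": 0, "az": 0, "hand": -1}]}}

```text
time_s: 23.92
eef_pos: [540.0, -125.7, 111.2]
ee_rot: [0.708, 0.035, 0.704, -0.036]
force: [-0.7, 0.6, -1.8]
grip_width: 0.102
```

Request:
{"name": "carry_out", "arguments": {"targets": [{"x": -0.0085, "y": 0.034, "z": 0, "ax": 0, "ay": 0, "az": -0.165, "hand": -1}, {"x": -0.017, "y": 0.068, "z": 0, "ax": 0, "ay": 0, "az": -0.33, "hand": -1}, {"x": -0.0255, "y": 0.102, "z": 0, "ax": 0, "ay": 0, "az": -0.495, "hand": -1}, {"x": -0.034, "y": 0.136, "z": 0, "ax": 0, "ay": 0, "az": -0.66, "hand": -1}, {"x": -0.0425, "y": 0.17, "z": 0, "ax": 0, "ay": 0, "az": -0.825, "hand": -1}]}}

```text
time_s: 24.55
eef_pos: [494.9, 45.8, 107.3]
ee_rot: [0.631, 0.317, 0.633, -0.317]
force: [-0.2, 0.1, -2.0]
grip_width: 0.098
```

Request:
{"name": "carry_out", "arguments": {"targets": [{"x": -0.0085, "y": 0.034, "z": 0, "ax": 0, "ay": 0, "az": -0.165, "hand": -1}, {"x": -0.017, "y": 0.068, "z": 0, "ax": 0, "ay": 0, "az": -0.33, "hand": -1}, {"x": -0.0255, "y": 0.102, "z": 0, "ax": 0, "ay": 0, "az": -0.495, "hand": -1}, {"x": -0.034, "y": 0.136, "z": 0, "ax": 0, "ay": 0, "az": -0.66, "hand": -1}, {"x": -0.0435, "y": 0.172, "z": 0, "ax": 0, "ay": 0, "az": -0.823, "hand": -1}]}}

```text
time_s: 25.18
eef_pos: [451.3, 217.5, 107.3]
ee_rot: [-0.452, -0.543, -0.453, 0.544]
force: [0.4, -0.4, -1.1]
grip_width: 0.101
```

Request:
{"name": "carry_out", "arguments": {"targets": [{"x": 0, "y": 0, "z": -0.03, "ax": 0, "ay": 0, "az": 0, "hand": -1}, {"x": 0, "y": 0, "z": -0.06, "ax": 0, "ay": 0, "az": 0, "hand": -1}, {"x": 0, "y": 0, "z": -0.09, "ax": 0, "ay": 0, "az": 0, "hand": -1}, {"x": 0, "y": 0, "z": -0.09, "ax": 0, "ay": 0, "az": 0, "hand": -1}]}}

```text
time_s: 25.68
eef_pos: [450.5, 216.0, 16.1]
ee_rot: [-0.453, -0.54, -0.455, 0.544]
force: [0.2, 0.3, -0.9]
grip_width: 0.1
```

```bash
python3 -c "
from h import *
st()
sc=viewer.camera_info('side');im=viewer.capture('side');cv2.imwrite('pics/s9.png',im)"
```

```text
t 25.68 e [450.5 216.   16.1] handle 79.9 spz 37.3 F [ 0.2  0.3 -0.9] tau [ 0.07 -0.02 -0.02] ring [439.5 154.4]
```

Request:
{"name": "carry_out", "arguments": {"targets": [{"x": 0, "y": 0, "z": -0.015, "ax": 0, "ay": 0, "az": 0, "hand": -1}, {"x": 0, "y": 0, "z": -0.03, "ax": 0, "ay": 0, "az": 0, "hand": -1}, {"x": 0, "y": 0, "z": -0.035, "ax": 0, "ay": 0, "az": 0, "hand": -1}, {"x": 0, "y": 0, "z": -0.037, "ax": 0, "ay": 0, "az": 0, "hand": -1}, {"x": 0, "y": 0, "z": -0.0385, "ax": 0, "ay": 0, "az": 0, "hand": -1}]}}

```text
time_s: 26.35
eef_pos: [453.9, 217.1, -19.5]
ee_rot: [0.455, 0.543, 0.454, -0.541]
force: [0.8, 7.7, 9.1]
grip_width: 0.095
```

```bash
python3 -c "
from h import *
st()"
```

```text
t 26.35 e [453.9 217.1 -19.5] handle 79.97 spz 1.7 F [0.8 7.7 9.1] tau [ 0.42  0.11 -0.11] ring [443.  155.4]
```

Request:
{"name": "carry_out", "arguments": {"targets": [{"x": 0, "y": 0, "z": 0, "ax": 0, "ay": 0, "az": 0, "hand": -0.7}, {"x": 0, "y": 0, "z": 0, "ax": 0, "ay": 0, "az": 0, "hand": -0.4}, {"x": 0, "y": 0, "z": 0, "ax": 0, "ay": 0, "az": 0, "hand": -0.4}, {"x": 0, "y": 0, "z": 0.03, "ax": 0, "ay": 0, "az": 0, "hand": -0.4}, {"x": 0, "y": 0, "z": 0.08, "ax": 0, "ay": 0, "az": 0, "hand": -0.4}]}}

```text
time_s: 26.98
eef_pos: [451.6, 215.7, 59.6]
ee_rot: [-0.454, -0.541, -0.455, 0.543]
force: [0.3, 0.3, 0.5]
grip_width: 0.299
```

Request:
{"name": "carry_out", "arguments": {"targets": [{"x": 0, "y": 0, "z": 0.05, "ax": 0, "ay": 0, "az": 0, "hand": -0.4}, {"x": 0, "y": 0, "z": 0.1, "ax": 0, "ay": 0, "az": 0, "hand": -0.4}, {"x": 0, "y": 0, "z": 0.12, "ax": 0, "ay": 0, "az": 0, "hand": -0.4}, {"x": 0, "y": 0, "z": 0.12, "ax": 0, "ay": 0, "az": 0, "hand": -0.4}]}}

```text
time_s: 27.48
eef_pos: [453.2, 216.1, 180.7]
ee_rot: [0.455, 0.543, 0.454, -0.541]
force: [0.7, -0.2, 0.1]
grip_width: 0.303
```

```bash
python3 - <<'E'
from h import *
st()
c=viewer.camera_info("wrist");im=viewer.capture("wrist");sd=viewer.capture("side")
A=cv2.resize(im,(400,300));B=cv2.resize(sd,(400,300));C=cv2.resize(sd[120:312,100:356],(400,300),interpolation=cv2.INTER_CUBIC);D=cv2.resize(viewer.capture("top")[100:340,120:440],(400,300),interpolation=cv2.INTER_CUBIC)
cv2.imwrite("pics/fin.png",np.vstack([np.hstack([A,B]),np.hstack([C,D])]))
E
```

```text
t 27.48 e [453.2 216.1 180.7] handle 79.98 spz 201.9 F [ 0.7 -0.2  0.1] tau [ 0.01 -0.05 -0.03] ring [442.3 154.5]
```

View pics/fin.png

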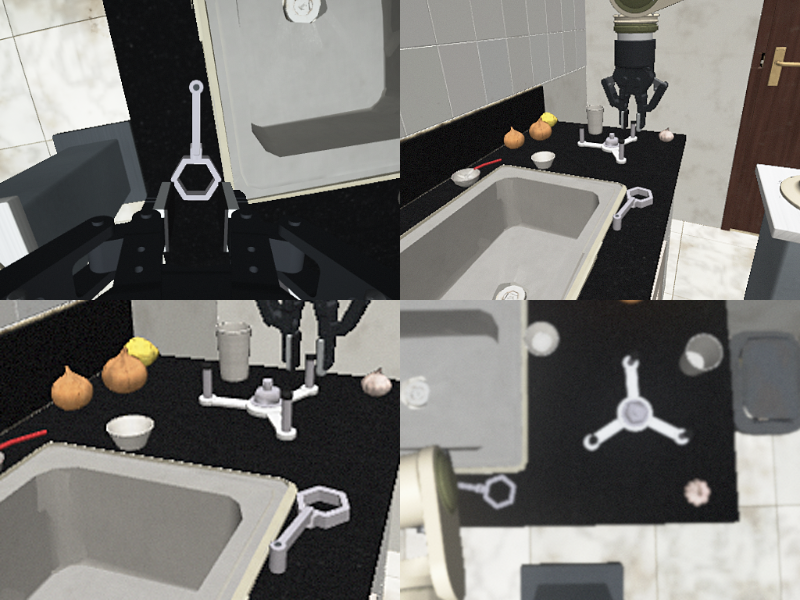

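The spanner lies flat on the worktop beside the sink, clear of the rim, with the ring about 330 mm from the stand. The garlic, bowl and tumbler are in place and the gripper is clear.

```bash
python3 -c "
from rig import finish_job
print(finish_job())"
```

```text
the job is handed in; nothing more can be done
None
```

I tightened the nut with the ring spanner in three swings, laid the spanner flat back beside the sink, and handed the job in at about 27.5 s. The hand-in gives no verdict.

- **Tightening:** The first two swings turned the nut about 60° each, and I made the third in 1–2° steps. I stopped once the torque climbed steadily: about 7 N at the handle plus 0.6 N m of wrist moment, roughly 0.5–1.1 N m depending on how that moment is counted. Free turning was about 0.2 N m.
- **Last checks:** The final pictures show the spanner flat and clear of the sink rim, its ring about 330 mm from the stand. The garlic, bowl and tumbler look unmoved, and the gripper touches nothing.
- **What failed or disagreed:**
  - The first move call was refused because every row needs all seven keys.
  - The first grasp closed on nothing. The real fingertips end about 30 mm behind the reported TCP, and I corrected for that before gripping again.
  - On laying down, the spanner touched the worktop with its reading 1.7 mm high, so it may have tilted slightly in the grip before I let go.
- **Not seen directly:** I judged that the nut is bedded from the rising force, not from a measurement of the washer's height.

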